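Hang up the mug that blocks the parts case and hold the case lid open

TASK

Somebody left a mug standing on the lid of the clear parts case on the worktop. Hang the mug by its handle on the hook stand first; then take the black bar handle on the lid, raise the lid to 45 degrees and finish while holding it still there, so that a colleague can pick out parts (it falls shut if you let go). Do not raise the lid with the mug still on it, and leave the other things on the worktop where they are.

Things in the scene. Friction and masses are not known exactly. Their poses are not given: they have to be found in the camera images.
- mug: White ceramic mug with dots, 0.24 to 0.42 kg, at first upright on the case lid. 93 mm high, 92 mm across the mouth, 70 mm at the foot, wall about 5 mm, leaning outwards 12 degrees. Origin on the foot plane; z up. The body's axis lies 17.5 mm to +y of the origin, so the rim opposite the handle has its outside at y = +64 mm; the handle sticks out to y = -64 mm.
- mug_loop (a point): Middle of the hole of the mug's handle, at (0, -39, 52) mm in the mug's frame. The hole runs along the mug's x axis; it is about 30 mm high (z = 35 to 66 mm) and 17 mm deep (y = -48 to -31 mm). The top of the handle is at z = 83 mm.
- mug_mouth (a point): Centre of the mug's mouth, level with the rim: at (0, 17.5, 93) mm in the mug's frame.
- stand: Hook stand, fixed: round dark base 100 mm across, upright steel rod, at its top a steel prong 7 mm thick that points to the stand's -x, with an upturned tip. Origin under the base on the rod's axis; z up. Prong axis straight, rising from 190 mm above the worktop (12 mm out) to 200 mm (92 mm out); the tip ends at 214 mm, the highest point.
- prong (a point): Point on the prong's axis, 62 mm out from the upright rod and 196 mm above the worktop, where the mug's handle may hang. A mug let go here turns about the prong until its body hangs below.
- prong_tip (a point): Centre of the round end of the prong's upturned tip, 102 mm out from the upright and 14 mm above the prong point (end radius 3.5 mm).
- case: Clear plastic parts case, fixed to the worktop, 140 mm (its x) by 220 mm (its y), 66 mm high, with a flat clear lid and a black bar handle on the lid near the front edge. Origin under its centre; x points to the hinge side (away from the robot at yaw 0), z up.
- lid_hinge (a point): Middle of the lid's hinge axis: at (73, 0, 65) mm in the case's frame. The axis runs along the case's y; the front edge of the lid (with the bar) rises and swings over towards the case's +x.
- pull_bar (a point): Middle of the handle's round bar, 10 mm thick, along the case's y, free for 50 mm between its posts. Lid shut: at (-55, 0, 99.5) mm in the case's frame, 34 mm above the lid's top; moves on a circle of 132.5 mm radius about the hinge axis. Pinched moderately, the bar turns between the fingers, so a gripper may keep its orientation as the lid swings.
- pull: The lid's black bar handle, 82 mm long over its posts, 39 mm high; origin on the lid's top under the middle of the bar.
- case_lid (a joint): Opening angle of the lid in rad: 0 shut, growing as the front edge rises, 0.785 = 45 degrees, at most 2.0. Moves freely; lid and handle weigh 0.12 kg and fall shut when released.
- spool: Orange spool, 62 mm across, 32 mm high, bystander.
- tape: Roll of black tape lying flat, 58 mm across, 19 mm high, bystander.
- cup: Blue plastic cup, 66 mm across, 82 mm high, bystander.
- screwdriver: Red screwdriver, 206 mm long, lying flat, 28 mm high, bystander.
- stapler: Teal stapler, 172 mm long, 56 mm high, bystander.
There are look-alikes about, which are no part of the job. Leave any purple look-alike of the stand alone.

How it is judged:
On the way:
1. the mug hangs by its handle on the hook stand, let go, with the lid still shut (contact force between mug and stand above 1 N and x of mug_loop in the frame of stand between -0.107 and 0.01 m and y of mug_loop in the frame of stand between -0.03 and 0.03 m and z of mug_loop in the frame of stand between 0.14 and 0.215 m and contact force between mug and case below 0.05 N and contact force between mug and the arm below 0.05 N and contact force between mug and the fingers below 0.05 N and height (world z) of mug above 0.04 m and value of joint case_lid below 0.12 rad), for 0.3 s.
At the end, for the whole second after the job is handed in: The mug hangs at rest by its handle on the prong (hole at most 30 mm beside it and 50 mm below, between upright and tip), on the stand alone; the lid stands still at 45 degrees, give or take 6, held by the fingers at its bar handle (contact force between mug and stand above 1 N and x of mug_loop in the frame of stand between -0.107 and 0.01 m and y of mug_loop in the frame of stand between -0.03 and 0.03 m and z of mug_loop in the frame of stand between 0.14 and 0.215 m and contact force between mug and case below 0.05 N and contact force between mug and the arm below 0.05 N and contact force between mug and the fingers below 0.05 N and height (world z) of mug above 0.04 m and linear speed of mug below 0.1 m/s and value of joint case_lid between 0.68 and 0.89 rad and velocity of joint case_lid between -0.1 and 0.1 rad/s and contact force between the fingers and pull above 0.4 N); the arm keeps its last pose, push and grip.
It fails at once if the lid is raised with the mug on it (value of joint case_lid above 0.15 rad and contact force between mug and case above 0.1 N).
It fails at once if another thing on the worktop is disturbed (moved over 30 mm) (distance of any of spool, tape, cup, screwdriver, stapler from where it was at the start of the episode above 0.03 m).
It also fails if it takes over 59 s, if anything falls off the work surface, if the arm or the gripper's body presses on something with over 40 N, if the wrist force passes 120 N, or if a joint passes its speed limit or range.

ROBOT

A 6-joint arm with a two-finger parallel gripper is mounted at the origin on a cart in front of the work surface, level with it; the furniture and walls round the work are solid. World frame = base frame: x ahead of the robot, y to its left, z up, the work surface at z = 0. Lengths are in m, angles in rad, forces in N, time in s.
With the tool pointing down it reaches from about 0.325 to 0.9 m from the base axis. Payload 6.1 kg.
Tool frame: the origin (TCP) lies midway between the tips of the shut fingers; the grasp point (between the pads) lies 19 mm behind it; z points along the fingers, y is the direction in which the jaws open and shut (so a half turn about z gives the same grasp; the last joint's range is limited). The gripper opens to 87 mm and grips with 3 to 60 N. Pads are 19 mm wide; open, the fingers measure 117 mm over their backs; the gripper's body (75 mm by 190 mm) begins 51 mm behind the grasp point.
Start: joints at [1.053, 0.22, 1.526, -0, 1.395, -0.126], TCP at [0.239, 0.578, 0.223] pointing down, gripper open.
Joint ranges: [-2.98, 2.98], [-0.91, 2.08], [0.09, 2.57], [-1.24, 4.39], [0.2, 2.65], [-2.68, 2.68]. Speed limits (rad/s): [2.57, 2.57, 3.01, 3.14, 3.14, 3.14].

INTERFACE

Orientations are given as a 3x3 rotation matrix whose columns are the frame's x, y, z axes.
In Python, from workcell import ctrl, cams, ticket gives the robot as it stands.
- The arm moves only by the tool carry_out, never from a script. Its argument "commands" is a list of rows, each an object of numbers: "tx", "ty", "tz": the shift along the tool's x, y, z in cm; "rx", "ry", "rz": the turn, a rotation vector about the tool's x, y, z in degrees; "gripper": the finger opening in cm, from 0 to 8.7. In form: [{"tx": .., "ty": .., "tz": .., "rx": .., "ry": .., "rz": .., "gripper": ..}, ...]. A call has 1 to 20 rows; each row is the pose to reach, as a shift and turn from the pose commanded when the call began, along the tool's axes at that moment; what a row does not reach only later rows make up. A row lasts 1/12 s, in which the tool goes at most 41.7 mm and 7.16 degrees, less where a joint would pass 70% of its speed; a pose out of reach is approached as far as the arm can. A call with a gripper value outside its range is refused whole. The fingers move at their own pace and stop on an object; "force" is the grip in N (left out, the last holds). Time passes only in rows, so rows that repeat a pose let the fingers close. It gives the time, the measured TCP pose, the force and the opening at its end, in the units of the state.
- ctrl.get_obs(): the state, without advancing time (a new reading comes with each control period).
- cams.camera(name): name is "scene" or "top"; returns the picture (480x640x3 uint8, blue, green, red); there is no depth.
- cams.calibration(name): a dict with "mtx" (3x3 intrinsics, pixels), "origin" and "attitude" of the camera in the world. Camera axes: x right, y up, looking along -z (the intrinsics and any distortion apply to the point x, -y, -z); pixel columns grow to the right and rows downward; lengths in m; the calibration is good to about 2 mm. A picture is of the moment at which its call begins. calibration takes no time and is no camera call.
- ticket.hand_in(): hands the job in, once; it reports no verdict.
The state is a dict: "clock": time; "joint_pos": joint angles; "joint_velocities": joint speeds; "tau": joint torques, N m; "eef_pos": TCP position; "tool_rot": TCP orientation; "ft_force": force on the tool from outside, world axes, zero at the start; "moment": the same for the moment, N m; "opening": finger opening in m.
Only numpy, scipy, OpenCV 4.12 (cv2) and the standard library are available. Lean on these libraries where they do the work, as an engineer would, in place of code of your own. Each camera call takes 0.05 s, during which the arm holds its last target.

## Working session

There is one attempt and no reset: what is moved stays moved. The work goes in short steps, Python scripts to look and compute and a tool call to move; the robot and the scene stay as the last step left them, time stands still between calls to the robot, and variables do not carry over. Pictures are saved under pics/ and viewed, and the job is handed in when it is done.

Besides the shell and the picture viewer there is one more tool, called after "Request:" by a JSON object that holds its "api" and its "payload", one argument or row to a line. carry_out: Moves the arm, as the interface text tells. Its arguments: {"type":"object","properties":{"commands":{"type":"array"},"force":{"type":"number"}},"required":["commands"]}

```bash
ls; mkdir -p pics
python3 - <<'E'
from workcell import ctrl,cams
import cv2
for n in("scene","top"):
    cv2.imwrite(f"pics/{n}0.png",cams.camera(n)); c=cams.calibration(n); print(n,c)
print(ctrl.get_obs())
E
```

```text
pics
scene {'mtx': array([[527.82590744,   0.        , 315.71136567],
       [  0.        , 527.82590744, 233.79279342],
       [  0.        ,   0.        ,   1.        ]]), 'origin': array([-0.16632954, -0.28645925,  0.9432153 ]), 'attitude': array([[ 0.63052458,  0.50800051, -0.58683408],
       [-0.77616667,  0.41463868, -0.47501586],
       [ 0.00201581,  0.75499023,  0.65573294]])}
top {'mtx': array([[549.55303821,   0.        , 336.97024119],
       [  0.        , 549.55303821, 236.60637314],
       [  0.        ,   0.        ,   1.        ]]), 'origin': array([0.33163584, 0.27741922, 1.71879557]), 'attitude': array([[-0.01750367,  0.99220362, -0.12339207],
       [-0.99979207, -0.01866019, -0.00822319],
       [-0.0104616 ,  0.12322248,  0.99232393]])}
{'clock': 0.1, 'joint_pos': array([ 1.05290448e+00,  2.21174238e-01,  1.52754506e+00, -4.07607141e-05,
        1.39473701e+00, -1.26090442e-01]), 'joint_velocities': array([ 0.00054336, -0.00205831, -0.00327285, -0.00061109,  0.00112522,
        0.00079887]), 'tau': array([ 9.80252335e-04, -4.95941770e+01, -3.88522267e+01,  7.02044601e-02,
        5.13985252e-02, -1.34682878e-06]), 'eef_pos': array([0.23837066, 0.57711015, 0.22150438]), 'tool_rot': array([[-9.24225340e-01,  3.81846479e-01, -8.87732640e-04],
       [ 3.81847461e-01,  9.24223907e-01, -1.63912931e-03],
       [ 1.94567972e-04, -1.85390330e-03, -9.99998263e-01]]), 'ft_force': array([ 0.11041775, -0.30154878, -0.65229924]), 'moment': array([-0.01528791,  0.03039582, -0.0320644 ]), 'opening': 0.08703210242567258}
```

View pics/scene0.png

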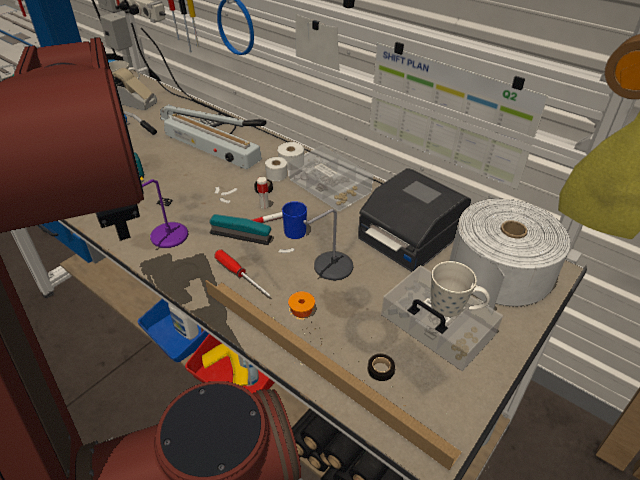

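View pics/top0.png

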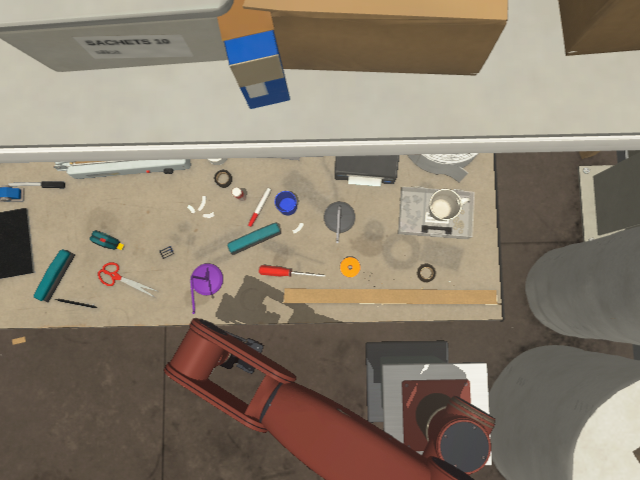

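Candidates: the stand is grey at scene (333,265) and top (340,217), with the purple look-alike at (168,235). The case with the black bar is at (440,315); another clear tray is at (330,180). The only mug is at (455,288). Next I'll take close crops.

```bash
cat > h.py <<'E'
import numpy as np,cv2
from workcell import ctrl,cams
C={n:cams.calibration(n) for n in("scene","top")}
def proj(n,P):
    c=C[n];p=(np.atleast_2d(P)-c['origin'])@c['attitude'];p=p*[1,-1,-1]
    q=p@c['mtx'].T;return q[:,:2]/q[:,2:]
def ray(n,uv):
    c=C[n];d=np.linalg.inv(c['mtx'])@[uv[0],uv[1],1];return c['attitude']@(d*[1,-1,-1])
def onz(n,uv,z):
    d=ray(n,uv);o=c=C[n]['origin'];return o+d*(z-o[2])/d[2]
def crop(src,x0,y0,x1,y1,s,out):
    im=cv2.imread(src) if isinstance(src,str) else src
    o=cv2.resize(im[y0:y1,x0:x1],None,fx=s,fy=s,interpolation=cv2.INTER_CUBIC);cv2.imwrite(out,o)
def Rz(a):c,s=np.cos(a),np.sin(a);return np.array([[c,-s,0],[s,c,0],[0,0,1]])
E
python3 - <<'E'
from h import *
print({n:C[n].keys() for n in C})
crop("pics/scene0.png",370,240,520,380,5,"pics/c1.png")
crop("pics/top0.png",380,170,500,260,6,"pics/c2.png")
a=cv2.imread("pics/scene0.png")[190:290,280:380];b=cv2.imread("pics/top0.png")[180:260,310:375]
a=cv2.resize(a,(400,400),interpolation=2);b=cv2.resize(b,(325,400),interpolation=2)
cv2.imwrite("pics/c3.png",np.hstack([a,b]))
E
```

```text
{'scene': dict_keys(['mtx', 'origin', 'attitude']), 'top': dict_keys(['mtx', 'origin', 'attitude'])}
```

View pics/c1.png

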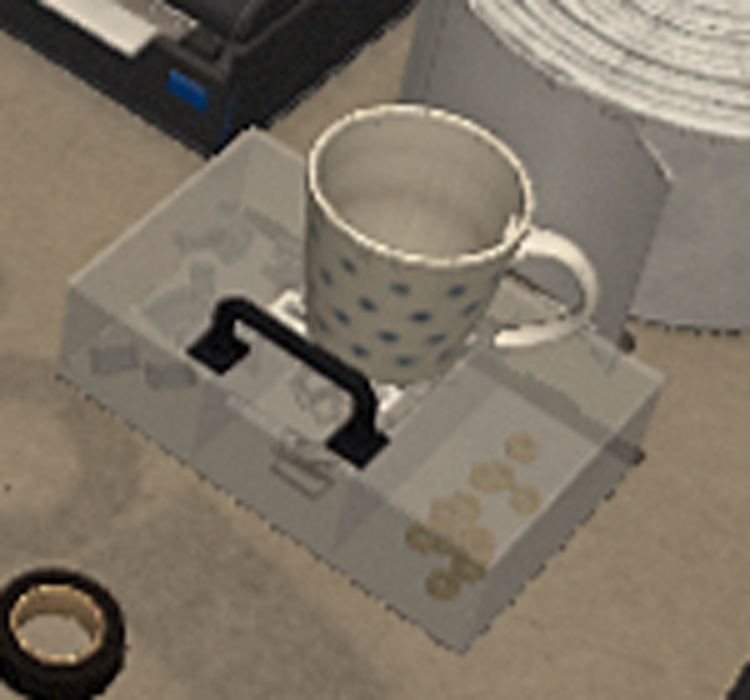

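View pics/c2.png

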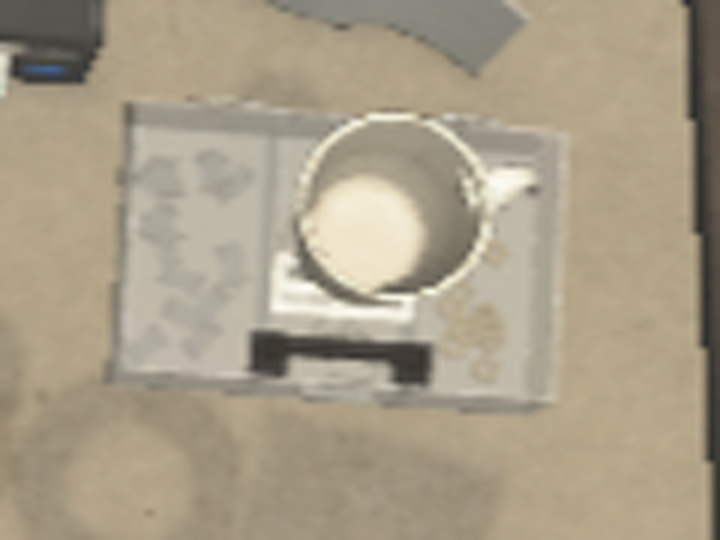

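View pics/c3.png

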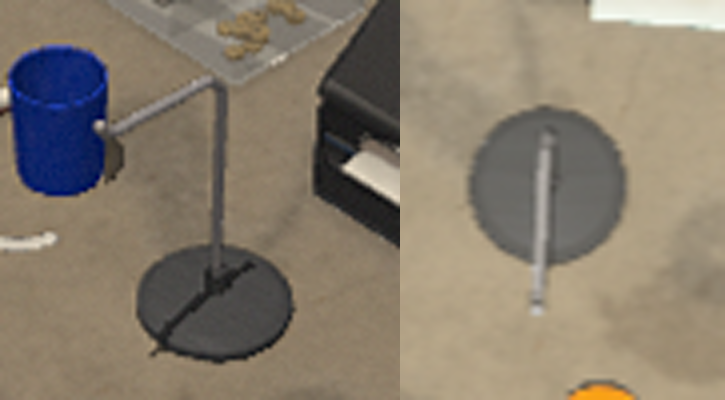

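```bash
cat > fit.py <<'E'
from h import *
from scipy.optimize import least_squares
S=lambda u,v:(u/5+370,v/5+240)
T=lambda u,v:(u/6+380,v/6+170)
def fit(model,obs,x0):
    f=lambda p:np.concatenate([(proj(n,model(p,k))[0]-uv) for n,k,uv in obs])
    r=least_squares(f,x0,loss='soft_l1'); return r.x,r.fun.reshape(-1,2).round(1)
def rig(p,k):return np.array([p[0],p[1],0])+Rz(p[2])@np.array(k)
# stand
so=[("scene",(0,0,.006),(334,265)),("scene",(0,0,.193),(334,210.5)),("scene",(-.102,0,.21),(305,221.7)),
("top",(0,0,.006),(339.6,217)),("top",(0,0,.193),(339.2,207)),("top",(-.102,0,.21),(337.6,242))]
st,r=fit(rig,so,[.4,.3,0]);print("stand",st,r)
co=[("scene",(.07,.11,.066),S(252,128)),("scene",(-.07,.11,.066),S(68,285)),("scene",(.07,-.11,.066),S(662,380)),
("scene",(-.07,-.11,0),S(460,650)),("scene",(-.07,.11,0),S(58,375)),
("scene",(-.055,.03,.0995),S(235,303)),("scene",(-.055,-.03,.0995),S(360,382)),
("top",(-.055,.04,.0995),T(253,340)),("top",(-.055,-.04,.0995),T(430,350)),
("top",(.07,.11,.066),T(128,105)),("top",(-.07,.11,.066),T(108,380)),("top",(.07,-.11,.066),T(568,132)),("top",(-.07,-.11,.066),T(552,402))]
cs,r=fit(rig,co,[.4,0,0]);print("case",cs,r)
# mug: circle extents
th=np.linspace(0,2*np.pi,72,endpoint=False)
def mext(p):
    rim=np.c_[.046*np.cos(th),.0175+.046*np.sin(th),0*th+.093]
    w=np.array([p[0],p[1],.0655])+rim@Rz(p[2]).T
    h=lambda k:np.array([p[0],p[1],.0655])+Rz(p[2])@np.array(k)
    a=proj("scene",w);b=proj("top",w)
    return np.r_[a.min(0),a.max(0),b.min(0),b.max(0),proj("top",h((0,-.062,.065)))[0],proj("scene",h((0,-.064,.055)))[0]]
ob=np.r_[S(308,105),S(533,265),T(300,113),T(493,300),T(538,180),S(595,290)]
r=least_squares(lambda p:mext(p)-ob,[.43,-.0,-.3]);mg=r.x;print("mug",mg,r.fun.round(1))
np.savez("fit.npz",st=st,cs=cs,mg=mg)
def ov(n):
    im=cv2.imread(f"pics/{n}0.png");im=cv2.resize(im,None,fx=4,fy=4,interpolation=2)
    def L(P,c,cl=False):cv2.polylines(im,[np.int32((proj(n,P)+.5)*4)],cl,c,1,cv2.LINE_AA)
    for z in(0,.066):L(np.array([rig(cs,(a*.07,b*.11,z)) for a,b in((1,1),(1,-1),(-1,-1),(-1,1))]),(0,255,0),True)
    L(np.array([rig(cs,(-.055,b,.0995)) for b in(-.036,.036)]),(0,0,255))
    o=np.array([mg[0],mg[1],.0655])
    for R,z in((.046,.093),(.035,0)):L(o+np.c_[R*np.cos(th),.0175+R*np.sin(th),0*th+z]@Rz(mg[2]).T,(255,0,255),True)
    L(o+np.array([(0,-.031,.066),(0,-.048,.066),(0,-.048,.035),(0,-.031,.035)])@Rz(mg[2]).T,(255,0,0),True)
    L(np.array([rig(st,k) for k in((0,0,0),(0,0,.19),(-.092,0,.2),(-.102,0,.21))]),(0,255,255))
    L(np.array([rig(st,(.05*np.cos(t),.05*np.sin(t),0)) for t in th]),(0,255,255),True)
    return im
a=ov("scene");b=ov("top")
cv2.imwrite("pics/o1.png",a[4*180:4*180+600*1,4*290:4*290+300]);cv2.imwrite("pics/o2.png",a[4*240:4*380,4*370:4*520]);cv2.imwrite("pics/o3.png",b[4*170:4*260,4*310:4*500])
E
python3 fit.py
```

```text
stand [ 0.60610786  0.28180084 -0.05972582] [[-0.9  0.2]
 [ 1.  -3.5]
 [-0.5  0.5]
 [ 0.1  0.2]
 [ 0.2 -0.3]
 [ 0.2 -0. ]]
case [ 0.60828203 -0.01545463 -0.09268475] [[-0.9 -1. ]
 [-1.3 -1.2]
 [ 0.6 -1.4]
 [-0.4  2. ]
 [-1.7  0.2]
 [ 0.5  0.4]
 [-0.8 -0.1]
 [ 2.6  0.2]
 [ 0.1  0.5]
 [ 1.2 -1.1]
 [ 1.8 -1.7]
 [-0.1 -0.4]
 [ 0.5 -0. ]]
mug [ 0.61757082 -0.04116249  0.29135853] [-0.5 -0.1 -0.4 -0.4 -0.2  0.1 -0.3  0.4  0.1 -1.9  0.5  1.8]
```

View pics/o2.png

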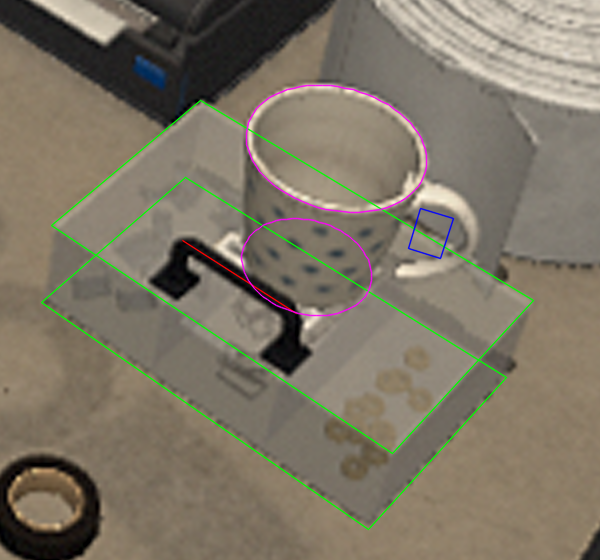

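View pics/o3.png

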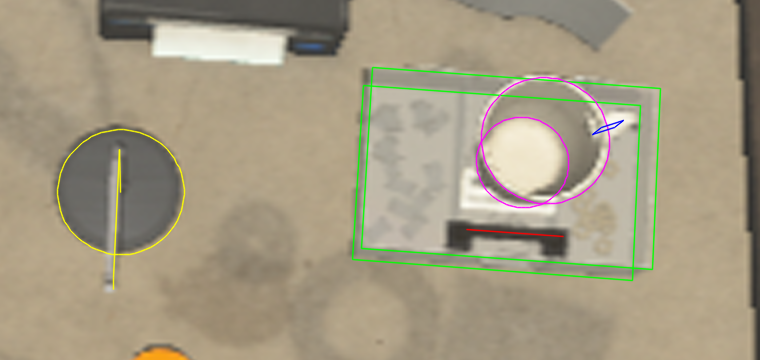

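View pics/o1.png

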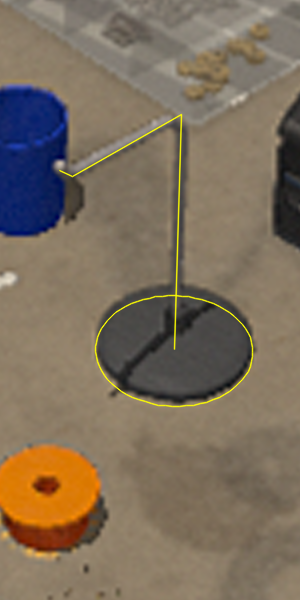

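```bash
cat >> h.py <<'E'
from scipy.spatial.transform import Rotation as Ro
def rows(P,R=None,n=None):
    o=ctrl.get_obs();R0=o['tool_rot'];d=R0.T@(np.asarray(P)-o['eef_pos'])*100
    rv=np.zeros(3) if R is None else Ro.from_matrix(R0.T@R).as_rotvec(degrees=True)
    print("t[cm]",d.round(2),"r[deg]",rv.round(1),"rows>=",max(np.linalg.norm(d)/4.17,np.linalg.norm(rv)/7.16).round(1))
def st():
    o=ctrl.get_obs();print("clk",round(o['clock'],2),"q",o['joint_pos'].round(2),"p",o['eef_pos'].round(4),"F",o['ft_force'].round(1),"op",round(o['opening'],4));return o
E
cat > mug.py <<'E'
from h import *
f=np.load("fit.npz");
def toolrot(yaw,a,sgn=-1):
    my=Rz(yaw)@[0,1,0];Z=np.array([0,0,1.])
    z=-np.cos(a)*Z-np.sin(a)*my; y=sgn*(np.cos(a)*my-np.sin(a)*Z)
    return np.c_[np.cross(y,z),y,z]
A=np.radians(10)
mg=f['mg']
Rg=toolrot(mg[2],A);O=np.array([mg[0],mg[1],.0655])
G=O+Rz(mg[2])@[0,.0596,.084];TCP=G+.019*Rg[:,2]
E
python3 - <<'E'
from mug import *
print(G,TCP,"\n",Rg.round(3))
hov=TCP-.09*Rg[:,2]; print(hov)
# as if raised 12 cm
rows(hov,Rg)
crop("pics/top0.png",315,195,365,255,10,"pics/c4.png");crop("pics/scene0.png",295,200,345,280,7,"pics/c5.png")
for n,u in(("scene",(294,220)),("scene",(302,300)),("scene",(240,228))):print(onz(n,u,.04))
E
```

```text
[0.60045049 0.01592564 0.1495    ] [0.60139823 0.01276537 0.13078865] 
 [[ 0.958  0.283  0.05 ]
 [ 0.287 -0.943 -0.166]
 [ 0.     0.174 -0.985]]
[0.59690893 0.02773505 0.21942135]
t[cm] [-54.11 -37.08   0.27] r[deg] [ -4.4 -12.2 140.4] rows>= 19.7
[0.6489708  0.44876176 0.04      ]
[0.44352857 0.24689703 0.04      ]
[0.53362225 0.53750234 0.04      ]
```

View pics/c4.png

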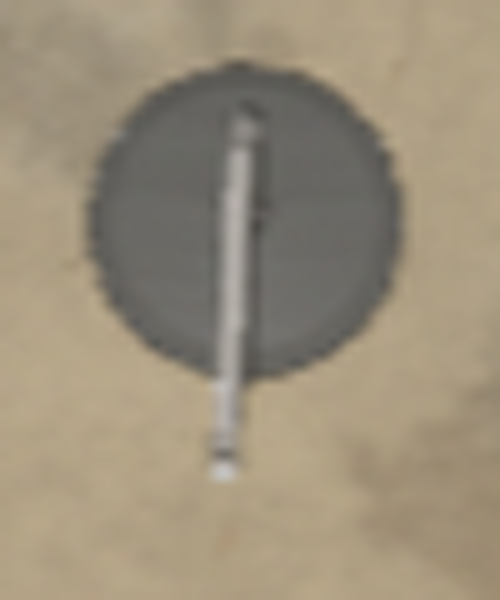

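View pics/c5.png

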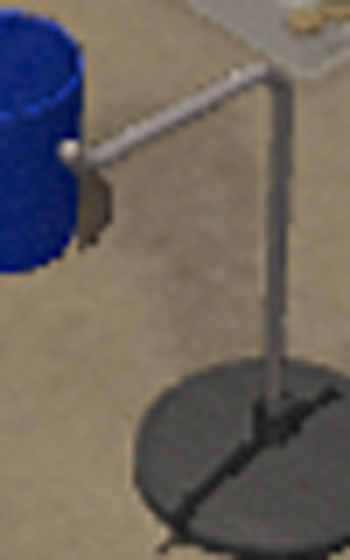

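Request:
{"api": "carry_out", "payload": {
  "commands": [
    {"tz": -4, "gripper": 5},
    {"tz": -8, "gripper": 5},
    {"tz": -12, "gripper": 5},
    {"tz": -12, "gripper": 5}
  ]
}}

```text
validation failed for argument at $.co...
```

Request:
{"api": "carry_out", "payload": {
  "commands": [
    {"tx": 0, "ty": 0, "tz": -4, "rx": 0, "ry": 0, "rz": 0, "gripper": 5},
    {"tx": 0, "ty": 0, "tz": -8, "rx": 0, "ry": 0, "rz": 0, "gripper": 5},
    {"tx": 0, "ty": 0, "tz": -12, "rx": 0, "ry": 0, "rz": 0, "gripper": 5},
    {"tx": 0, "ty": 0, "tz": -12, "rx": 0, "ry": 0, "rz": 0, "gripper": 5}
  ]
}}

```text
clock: 0.43
eef_pos: [0.24, 0.5803, 0.3528]
tool_rot: [[-0.924, 0.382, 0.007], [0.382, 0.924, 0.012], [-0.002, 0.014, -1.0]]
ft_force: [1.1, 0.6, 2.8]
opening: 0.068
```

```bash
cat > fit2.py <<'E'
from h import *
from scipy.optimize import least_squares
so=[("scene",(0,0,.191),(333.6,210.3)),("scene",(-.102,0,.2105),(304.5,221.2)),
("top",(0,0,.004),(339.15,216.75)),("top",(0,0,.191),(339.2,206.4)),("top",(-.102,0,.2105),(336.9,241.6))]
f=lambda p:np.concatenate([proj(n,np.array([p[0],p[1],0])+Rz(p[2])@np.array(k))[0]-uv for n,k,uv in so])
r=least_squares(f,[.6,.28,0]);print(r.x,r.fun.reshape(-1,2).round(1))
np.save("stand.npy",r.x)
E
python3 fit2.py; python3 -c "
from mug import *
st();rows(TCP-.13*Rg[:,2],Rg)"
```

```text
[ 0.60587783  0.28245327 -0.06969601] [[ 1.1 -2.6]
 [-0.7  0.5]
 [ 0.4  0.6]
 [-0.   0.5]
 [ 0.3  0.4]]
clk 0.43 q [ 1.05  0.17  1.35  0.    1.61 -0.13] p [0.24   0.5803 0.3528] F [1.1 0.6 2.8] op 0.068
t[cm] [-53.62 -37.03   8.97] r[deg] [ -3.9 -13.2 140.3] rows>= 19.7
```

Request:
{"api": "carry_out", "payload": {
  "commands": [
    {"tx": -53.6, "ty": -37, "tz": 5, "rx": -3.9, "ry": -13.2, "rz": 140.3, "gripper": 5},
    {"tx": -53.6, "ty": -37, "tz": 5, "rx": -3.9, "ry": -13.2, "rz": 140.3, "gripper": 5},
    {"tx": -53.6, "ty": -37, "tz": 5, "rx": -3.9, "ry": -13.2, "rz": 140.3, "gripper": 5},
    {"tx": -53.6, "ty": -37, "tz": 5, "rx": -3.9, "ry": -13.2, "rz": 140.3, "gripper": 5},
    {"tx": -53.6, "ty": -37, "tz": 5, "rx": -3.9, "ry": -13.2, "rz": 140.3, "gripper": 5},
    {"tx": -53.6, "ty": -37, "tz": 5, "rx": -3.9, "ry": -13.2, "rz": 140.3, "gripper": 5},
    {"tx": -53.6, "ty": -37, "tz": 5, "rx": -3.9, "ry": -13.2, "rz": 140.3, "gripper": 5},
    {"tx": -53.6, "ty": -37, "tz": 5, "rx": -3.9, "ry": -13.2, "rz": 140.3, "gripper": 5},
    {"tx": -53.6, "ty": -37, "tz": 5, "rx": -3.9, "ry": -13.2, "rz": 140.3, "gripper": 5},
    {"tx": -53.6, "ty": -37, "tz": 5, "rx": -3.9, "ry": -13.2, "rz": 140.3, "gripper": 5},
    {"tx": -53.6, "ty": -37, "tz": 5, "rx": -3.9, "ry": -13.2, "rz": 140.3, "gripper": 5},
    {"tx": -53.6, "ty": -37, "tz": 5, "rx": -3.9, "ry": -13.2, "rz": 140.3, "gripper": 5},
    {"tx": -53.6, "ty": -37, "tz": 5, "rx": -3.9, "ry": -13.2, "rz": 140.3, "gripper": 5},
    {"tx": -53.6, "ty": -37, "tz": 5, "rx": -3.9, "ry": -13.2, "rz": 140.3, "gripper": 5},
    {"tx": -53.6, "ty": -37, "tz": 5, "rx": -3.9, "ry": -13.2, "rz": 140.3, "gripper": 5},
    {"tx": -53.6, "ty": -37, "tz": 5, "rx": -3.9, "ry": -13.2, "rz": 140.3, "gripper": 5},
    {"tx": -53.6, "ty": -37, "tz": 5, "rx": -3.9, "ry": -13.2, "rz": 140.3, "gripper": 5},
    {"tx": -53.6, "ty": -37, "tz": 5, "rx": -3.9, "ry": -13.2, "rz": 140.3, "gripper": 5},
    {"tx": -53.6, "ty": -37, "tz": 5, "rx": -3.9, "ry": -13.2, "rz": 140.3, "gripper": 5},
    {"tx": -53.6, "ty": -37, "tz": 5, "rx": -3.9, "ry": -13.2, "rz": 140.3, "gripper": 5}
  ]
}}

```text
clock: 2.1
eef_pos: [0.5926, 0.0306, 0.2915]
tool_rot: [[0.96, 0.278, 0.041], [0.281, -0.943, -0.178], [-0.011, 0.183, -0.983]]
ft_force: [-0.4, 0.5, 0.0]
opening: 0.0499
```

```bash
python3 -c "
from mug import *
st();rows(TCP-.09*Rg[:,2],Rg)"
```

```text
clk 2.1 q [ 0.02  0.09  1.55 -0.18  1.46  1.32] p [0.5926 0.0306 0.2915] F [-0.4  0.5  0. ] op 0.0499
t[cm] [ 0.41 -0.92  7.16] r[deg] [ 0.5  0.7 -0.3] rows>= 1.7
```

Request:
{"api": "carry_out", "payload": {
  "commands": [
    {"tx": 0.4, "ty": -0.9, "tz": 3.5, "rx": 0.5, "ry": 0.7, "rz": -0.3, "gripper": 5},
    {"tx": 0.4, "ty": -0.9, "tz": 7.2, "rx": 0.5, "ry": 0.7, "rz": -0.3, "gripper": 5},
    {"tx": 0.4, "ty": -0.9, "tz": 7.2, "rx": 0.5, "ry": 0.7, "rz": -0.3, "gripper": 5},
    {"tx": 0.4, "ty": -0.9, "tz": 7.2, "rx": 0.5, "ry": 0.7, "rz": -0.3, "gripper": 5},
    {"tx": 0.4, "ty": -0.9, "tz": 7.2, "rx": 0.5, "ry": 0.7, "rz": -0.3, "gripper": 5}
  ]
}}

```text
clock: 2.52
eef_pos: [0.5977, 0.0278, 0.2215]
tool_rot: [[0.956, 0.289, 0.053], [0.294, -0.941, -0.167], [0.002, 0.175, -0.985]]
ft_force: [-0.0, -0.1, 0.8]
opening: 0.0501
```

```bash
python3 -c "
from mug import *
st();rows(TCP,Rg)
im=cams.camera('scene')
o=ctrl.get_obs();print(proj('scene',o['eef_pos']))
crop(im,370,140,520,340,4,'pics/p1.png')"
```

```text
clk 2.52 q [ 0.01  0.13  1.64 -0.17  1.32  1.32] p [0.5977 0.0278 0.2215] F [-0.  -0.1  0.8] op 0.0501
t[cm] [-0.1  -0.06  9.2 ] r[deg] [ 0.1 -0.2  0.4] rows>= 2.2
[[432.422485   246.22289764]]
```

View pics/p1.png

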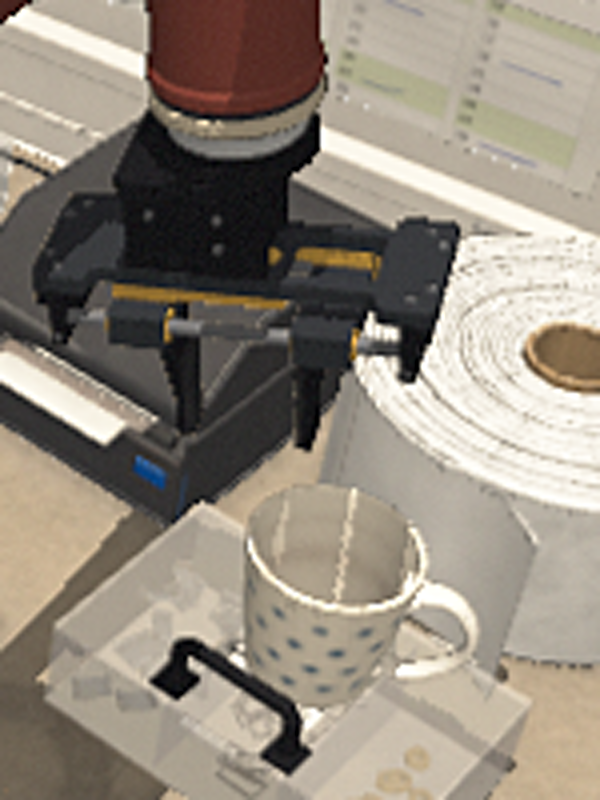

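The open fingers, at crop (187,430) and (305,445), straddle the far rim of the mug at crop (247,550). Next I descend and grip.

Request:
{"api": "carry_out", "payload": {
  "commands": [
    {"tx": -0.1, "ty": 0, "tz": 3, "rx": 0, "ry": 0, "rz": 0.4, "gripper": 5},
    {"tx": -0.1, "ty": 0, "tz": 6, "rx": 0, "ry": 0, "rz": 0.4, "gripper": 5},
    {"tx": -0.1, "ty": 0, "tz": 8, "rx": 0, "ry": 0, "rz": 0.4, "gripper": 5},
    {"tx": -0.1, "ty": 0, "tz": 9.2, "rx": 0, "ry": 0, "rz": 0.4, "gripper": 5},
    {"tx": -0.1, "ty": 0, "tz": 9.2, "rx": 0, "ry": 0, "rz": 0.4, "gripper": 5},
    {"tx": -0.1, "ty": 0, "tz": 9.2, "rx": 0, "ry": 0, "rz": 0.4, "gripper": 5}
  ]
}}

```text
clock: 3.07
eef_pos: [0.602, 0.0123, 0.1311]
tool_rot: [[0.958, 0.283, 0.054], [0.288, -0.943, -0.166], [0.004, 0.175, -0.985]]
ft_force: [0.3, -0.4, 1.1]
opening: 0.05
```

```bash
python3 -c "
from mug import *
st();rows(TCP,Rg)"
```

```text
clk 3.07 q [-0.02  0.22  1.72 -0.18  1.15  1.33] p [0.602  0.0123 0.1311] F [ 0.3 -0.4  1.1] op 0.05
t[cm] [-0.04 -0.07  0.02] r[deg] [ 0.1 -0.2 -0. ] rows>= 0.0
```

Request:
{"api": "carry_out", "payload": {
  "commands": [
    {"tx": 0, "ty": 0, "tz": 0, "rx": 0, "ry": 0, "rz": 0, "gripper": 3},
    {"tx": 0, "ty": 0, "tz": 0, "rx": 0, "ry": 0, "rz": 0, "gripper": 2},
    {"tx": 0, "ty": 0, "tz": 0, "rx": 0, "ry": 0, "rz": 0, "gripper": 1.2},
    {"tx": 0, "ty": 0, "tz": 0, "rx": 0, "ry": 0, "rz": 0, "gripper": 0.6},
    {"tx": 0, "ty": 0, "tz": 0, "rx": 0, "ry": 0, "rz": 0, "gripper": 0},
    {"tx": 0, "ty": 0, "tz": 0, "rx": 0, "ry": 0, "rz": 0, "gripper": 0},
    {"tx": 0, "ty": 0, "tz": 0, "rx": 0, "ry": 0, "rz": 0, "gripper": 0}
  ],
  "force": 45
}}

```text
clock: 3.65
eef_pos: [0.601, 0.0122, 0.1296]
tool_rot: [[0.958, 0.283, 0.052], [0.288, -0.943, -0.166], [0.002, 0.174, -0.985]]
ft_force: [-0.0, 0.2, -0.4]
opening: 0.0113
```

```bash
python3 -c "
from mug import *
st();rows(TCP+[0,0,.12])"
```

```text
clk 3.65 q [-0.02  0.22  1.72 -0.18  1.15  1.33] p [0.601  0.0122 0.1296] F [-0.   0.2 -0.4] op 0.0113
t[cm] [  0.08   2.07 -11.94] r[deg] [0. 0. 0.] rows>= 2.9
```

Request:
{"api": "carry_out", "payload": {
  "commands": [
    {"tx": 0, "ty": 0.15, "tz": -1, "rx": 0, "ry": 0, "rz": 0, "gripper": 0},
    {"tx": 0, "ty": 0.35, "tz": -2, "rx": 0, "ry": 0, "rz": 0, "gripper": 0},
    {"tx": 0, "ty": 0.7, "tz": -4, "rx": 0, "ry": 0, "rz": 0, "gripper": 0},
    {"tx": 0, "ty": 1, "tz": -6, "rx": 0, "ry": 0, "rz": 0, "gripper": 0},
    {"tx": 0, "ty": 1.4, "tz": -8, "rx": 0, "ry": 0, "rz": 0, "gripper": 0},
    {"tx": 0, "ty": 1.7, "tz": -10, "rx": 0, "ry": 0, "rz": 0, "gripper": 0},
    {"tx": 0, "ty": 2.1, "tz": -12, "rx": 0, "ry": 0, "rz": 0, "gripper": 0},
    {"tx": 0, "ty": 2.1, "tz": -12, "rx": 0, "ry": 0, "rz": 0, "gripper": 0},
    {"tx": 0, "ty": 2.1, "tz": -12, "rx": 0, "ry": 0, "rz": 0, "gripper": 0}
  ]
}}

```text
clock: 4.4
eef_pos: [0.6015, 0.0124, 0.253]
tool_rot: [[0.958, 0.282, 0.056], [0.288, -0.943, -0.166], [0.005, 0.175, -0.985]]
ft_force: [-0.7, -0.2, -3.3]
opening: 0.0061
```

```bash
python3 -c "
from mug import *
o=st()
im=cams.camera('scene')
# overlay of mug assuming rigid
th=np.linspace(0,6.28,60);Om=Rz(mg[2])
Rt=o['tool_rot']
rel=lambda k: o['eef_pos']+Rt@(Rg.T@((O+np.array(k)@Om.T)-(TCP+[-.0004,-.0005,-.0012])).T).T if 0 else (o['eef_pos']+((O+np.array(k)@Om.T)-TCP)@Rg@Rt.T)
for k in(np.c_[.046*np.cos(th),.0175+.046*np.sin(th),0*th+.093],np.c_[.035*np.cos(th),.0175+.035*np.sin(th),0*th],np.array([(0,-.031,.066),(0,-.048,.066),(0,-.048,.035),(0,-.031,.035),(0,-.031,.066)])):
  cv2.polylines(im,[np.int32(proj('scene',rel(k)).round())],False,(0,255,0),1)
crop(im,370,140,520,340,4,'pics/p2.png')"
```

```text
clk 4.4 q [-0.02  0.11  1.6  -0.17  1.37  1.29] p [0.6015 0.0124 0.253 ] F [-0.7 -0.2 -3.3] op 0.0061
```

View pics/p2.png

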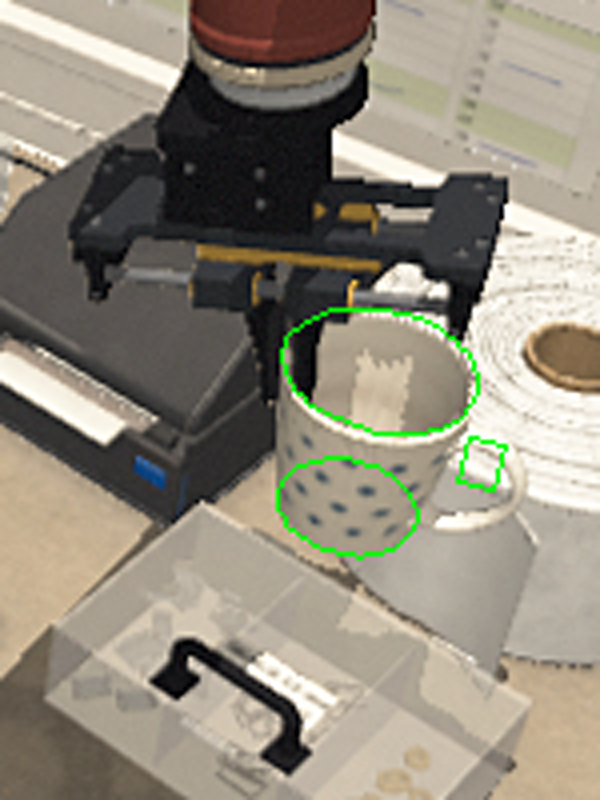

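```bash
cat >> mug.py <<'E'
TG=TCP  # grasp TCP used with mug pose O
sd=np.load("stand.npy");sR=Rz(sd[2]);sO=np.array([sd[0],sd[1],0])
loop=np.array([0,-.039,.052])
def tool_for(loop_stand,tilt=0,dyaw=0,piv=None):
    # mug orientation: yaw stand+pi, then tilt about prong axis (body, at stand -y, goes down)
    Rm=sR@Ro.from_euler('x',tilt,degrees=True).as_matrix()@Rz(np.pi+dyaw)
    Om=sO+sR@np.array(loop_stand)-Rm@loop
    Q=Rm@Rz(mg[2]).T
    return Om+Q@(TG-O),Q@Rg
E
python3 - <<'E'
from mug import *
P,R=tool_for((-.17,0,.205));print(P,"\n",R.round(3))
rows((.44,0,.27),R)
P2,R2=tool_for((-.062,0,.19),35);print(P2,"\n",R2.round(2))
E
```

```text
[0.42965385 0.19922268 0.21828865] 
 [[-0.998  0.069  0.012]
 [ 0.07   0.982  0.173]
 [ 0.     0.174 -0.985]]
t[cm] [-15.72  -3.03  -2.5 ] r[deg] [   0.2   27.7 -156.9] rows>= 22.2
[0.53806109 0.20129114 0.1462232 ] 
 [[-1.    0.05  0.05]
 [ 0.07  0.71  0.71]
 [ 0.    0.71 -0.71]]
```

Request:
{"api": "carry_out", "payload": {
  "commands": [
    {"tx": -15.7, "ty": -3, "tz": -2.5, "rx": 0.2, "ry": 27.7, "rz": -156.9, "gripper": 0},
    {"tx": -15.7, "ty": -3, "tz": -2.5, "rx": 0.2, "ry": 27.7, "rz": -156.9, "gripper": 0},
    {"tx": -15.7, "ty": -3, "tz": -2.5, "rx": 0.2, "ry": 27.7, "rz": -156.9, "gripper": 0},
    {"tx": -15.7, "ty": -3, "tz": -2.5, "rx": 0.2, "ry": 27.7, "rz": -156.9, "gripper": 0},
    {"tx": -15.7, "ty": -3, "tz": -2.5, "rx": 0.2, "ry": 27.7, "rz": -156.9, "gripper": 0},
    {"tx": -15.7, "ty": -3, "tz": -2.5, "rx": 0.2, "ry": 27.7, "rz": -156.9, "gripper": 0},
    {"tx": -15.7, "ty": -3, "tz": -2.5, "rx": 0.2, "ry": 27.7, "rz": -156.9, "gripper": 0},
    {"tx": -15.7, "ty": -3, "tz": -2.5, "rx": 0.2, "ry": 27.7, "rz": -156.9, "gripper": 0},
    {"tx": -15.7, "ty": -3, "tz": -2.5, "rx": 0.2, "ry": 27.7, "rz": -156.9, "gripper": 0},
    {"tx": -15.7, "ty": -3, "tz": -2.5, "rx": 0.2, "ry": 27.7, "rz": -156.9, "gripper": 0},
    {"tx": -15.7, "ty": -3, "tz": -2.5, "rx": 0.2, "ry": 27.7, "rz": -156.9, "gripper": 0},
    {"tx": -15.7, "ty": -3, "tz": -2.5, "rx": 0.2, "ry": 27.7, "rz": -156.9, "gripper": 0},
    {"tx": -15.7, "ty": -3, "tz": -2.5, "rx": 0.2, "ry": 27.7, "rz": -156.9, "gripper": 0},
    {"tx": -15.7, "ty": -3, "tz": -2.5, "rx": 0.2, "ry": 27.7, "rz": -156.9, "gripper": 0},
    {"tx": -15.7, "ty": -3, "tz": -2.5, "rx": 0.2, "ry": 27.7, "rz": -156.9, "gripper": 0},
    {"tx": -15.7, "ty": -3, "tz": -2.5, "rx": 0.2, "ry": 27.7, "rz": -156.9, "gripper": 0},
    {"tx": -15.7, "ty": -3, "tz": -2.5, "rx": 0.2, "ry": 27.7, "rz": -156.9, "gripper": 0},
    {"tx": -15.7, "ty": -3, "tz": -2.5, "rx": 0.2, "ry": 27.7, "rz": -156.9, "gripper": 0},
    {"tx": -15.7, "ty": -3, "tz": -2.5, "rx": 0.2, "ry": 27.7, "rz": -156.9, "gripper": 0},
    {"tx": -15.7, "ty": -3, "tz": -2.5, "rx": 0.2, "ry": 27.7, "rz": -156.9, "gripper": 0}
  ]
}}

```text
clock: 6.12
eef_pos: [0.4393, -0.0005, 0.2681]
tool_rot: [[-0.941, 0.333, 0.055], [0.337, 0.927, 0.164], [0.004, 0.173, -0.985]]
ft_force: [0.1, -0.1, -4.0]
opening: 0.0055
```

```bash
python3 -c "
from mug import *
st();P,R=tool_for((-.17,0,.205));rows(P,R);rows((.43,.05,.25),R)"
```

```text
clk 6.12 q [-0.32 -0.31  1.96  0.17  1.49 -1.56] p [ 0.4393 -0.0005  0.2681] F [ 0.1 -0.1 -4. ] op 0.0055
t[cm] [ 7.62 17.33  8.13] r[deg] [ -0.    2.5 -15.5] rows>= 4.9
t[cm] [2.57 4.06 2.56] r[deg] [ -0.    2.5 -15.5] rows>= 2.2
```

Request:
{"api": "carry_out", "payload": {
  "commands": [
    {"tx": 2.6, "ty": 4, "tz": 2.6, "rx": 0, "ry": 2.5, "rz": -15.5, "gripper": 0},
    {"tx": 2.6, "ty": 4, "tz": 2.6, "rx": 0, "ry": 2.5, "rz": -15.5, "gripper": 0},
    {"tx": 2.6, "ty": 4, "tz": 2.6, "rx": 0, "ry": 2.5, "rz": -15.5, "gripper": 0},
    {"tx": 5, "ty": 10.5, "tz": 5, "rx": 0, "ry": 2.5, "rz": -15.5, "gripper": 0},
    {"tx": 5, "ty": 10.5, "tz": 5, "rx": 0, "ry": 2.5, "rz": -15.5, "gripper": 0},
    {"tx": 7.6, "ty": 17.3, "tz": 8.1, "rx": 0, "ry": 2.5, "rz": -15.5, "gripper": 0},
    {"tx": 7.6, "ty": 17.3, "tz": 8.1, "rx": 0, "ry": 2.5, "rz": -15.5, "gripper": 0},
    {"tx": 7.6, "ty": 17.3, "tz": 8.1, "rx": 0, "ry": 2.5, "rz": -15.5, "gripper": 0},
    {"tx": 7.6, "ty": 17.3, "tz": 8.1, "rx": 0, "ry": 2.5, "rz": -15.5, "gripper": 0}
  ]
}}

```text
clock: 6.87
eef_pos: [0.4307, 0.2, 0.2186]
tool_rot: [[-0.997, 0.072, 0.013], [0.073, 0.983, 0.171], [-0.0, 0.172, -0.985]]
ft_force: [-1.2, -0.0, -3.9]
opening: 0.0058
```

```bash
cat > ov.py <<'E'
from mug import *
import sys
def run(tag,boxs,boxt,s=4):
    o=st();Rt=o['tool_rot'];th=np.linspace(0,6.28,60)
    Q=Rt@Rg.T
    def rel(k):return o['eef_pos']+(np.array(k)@Rz(mg[2]).T+O-TG)@Q.T
    L=rel([loop])[0];print("loop in stand",(sR.T@(L-sO)).round(4),"mug axes in stand\n",(sR.T@Q@Rz(mg[2])).round(2))
    for n,b in(("scene",boxs),("top",boxt)):
        im=cams.camera(n);c=cv2.resize(im[b[1]:b[3],b[0]:b[2]],None,fx=s,fy=s,interpolation=2)
        d=c.copy()
        def pl(P,col):cv2.polylines(d,[np.int32(((proj(n,P)-b[:2])+.5)*s)],False,col,1,cv2.LINE_AA)
        pl(rel(np.c_[.046*np.cos(th),.0175+.046*np.sin(th),0*th+.093]),(0,255,0))
        pl(rel(np.c_[.035*np.cos(th),.0175+.035*np.sin(th),0*th]),(0,255,0))
        pl(rel(np.array([(0,-.031,.066),(0,-.048,.066),(0,-.048,.035),(0,-.031,.035),(0,-.031,.066)])),(0,0,255))
        pl(sO+np.array([(0,0,0),(0,0,.19),(-.092,0,.2),(-.102,0,.2105)])@sR.T,(0,255,255))
        cv2.imwrite(f"pics/{tag}_{n}.png",np.hstack([c,d]))
E
python3 -c "
from ov import *
P,R=tool_for((-.17,0,.205));rows(P,R)
run('q1',(225,170,325,310),(310,180,400,280))"
```

```text
t[cm] [ 0.1  -0.08  0.02] r[deg] [-0.1  0.1 -0.2] rows>= 0.0
clk 6.87 q [ 0.14 -0.21  1.97  0.17  1.34 -1.39] p [0.4307 0.2    0.2186] F [-1.2 -0.  -3.9] op 0.0058
loop in stand [-0.1687  0.0008  0.2051] mug axes in stand
 [[-1. -0. -0.]
 [ 0. -1.  0.]
 [-0.  0.  1.]]
```

View pics/q1_scene.png

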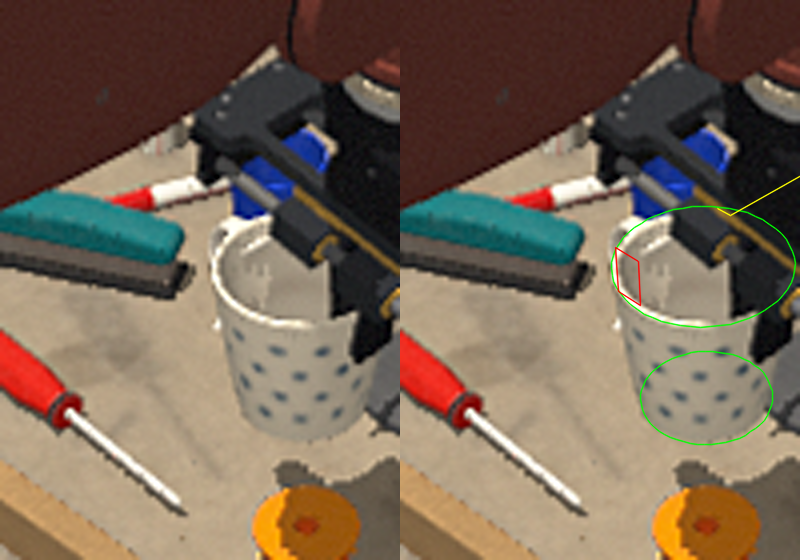

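View pics/q1_top.png

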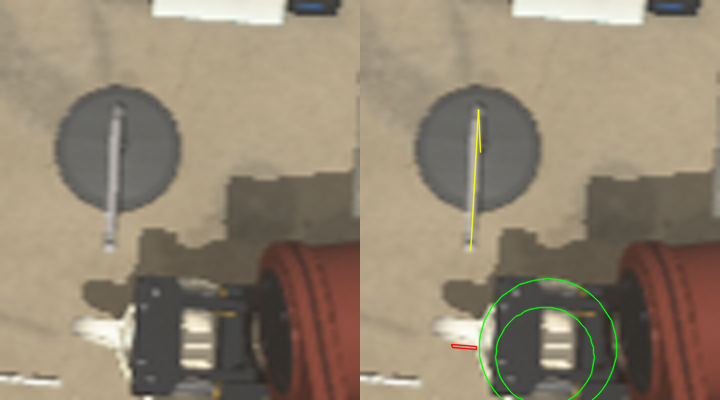

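```bash
python3 -c "
from ov import *
im=cams.camera('scene');crop(im,265,210,335,285,8,'pics/q2s.png')
im=cams.camera('top');crop(im,320,240,380,295,8,'pics/q2t.png')"
```

```text
(no output)
```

View pics/q2s.png

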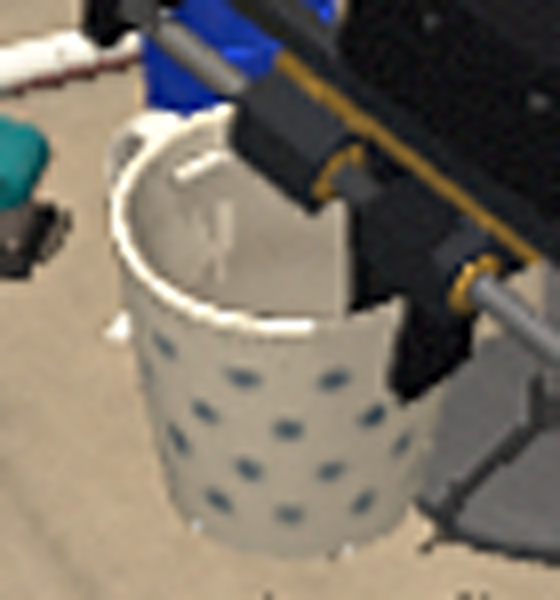

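View pics/q2t.png

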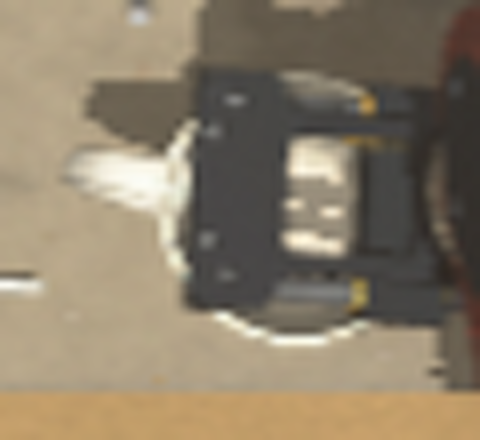

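```bash
cat > slip.py <<'E'
from mug import *
from scipy.optimize import least_squares
o=ctrl.get_obs();Rt=o['tool_rot'];Q=Rt@Rg.T
U=lambda pts,x0,y0:(np.array(pts)+.5)/8-.5+[x0,y0]
rs=U([(112,215),(120,255),(150,290),(200,318),(250,333),(300,333),(130,165),(170,127)],265,210)
fs=U([(190,525),(230,548),(290,558),(350,548),(400,522)],265,210)
rt=U([(162,225),(172,260),(220,320),(250,335),(285,343),(340,333)],320,240)
ht=U([(65,172)],320,240)[0]
th=np.linspace(0,2*np.pi,360)
rim=np.c_[.046*np.cos(th),.0175+.046*np.sin(th),0*th+.093];ft=np.c_[.035*np.cos(th),.0175+.035*np.sin(th),0*th+.001]
gp=np.array([0,.0596,.084])
def W(p,k): # mug pts -> world ; slip about grasp point in mug frame
    k=(np.atleast_2d(k)-gp)@Ro.from_rotvec(p[3:]).as_matrix().T+gp+p[:3]
    return o['eef_pos']+(k@Rz(mg[2]).T+O-TG)@Q.T
def cd(n,P,pts):
    c=proj(n,P);out=[]
    for q in pts:
        d=np.linalg.norm(c-q,axis=1);i=d.argmin();cen=c.mean(0)
        out.append(d[i]*np.sign(np.linalg.norm(q-cen)-np.linalg.norm(c[i]-cen)))
    return np.array(out)
def f(p):
    return np.r_[cd("scene",W(p,rim),rs),cd("scene",W(p,ft),fs),cd("top",W(p,rim),rt),1.5*(proj("top",W(p,[(0,-.063,.065)]))[0]-ht),
      p[:3]/.004,p[3]/.05,p[4]/.3,p[5]/.3]
r=least_squares(f,np.zeros(6),diff_step=1e-4,x_scale=[.01]*3+[.1]*3);p=r.x
print("shift mm",(p[:3]*1e3).round(1),"rot deg",np.degrees(p[3:]).round(1));print(r.fun.round(1))
np.save("slip.npy",p)
E
python3 slip.py
```

```text
shift mm [ 3.6 -1.6 -3.2] rot deg [-0.8  0.5 -5.6]
[ 0.1  0.4  0.3  0.2  0.3 -0.2 -0.3 -0.4  0.7  0.2 -0.3 -0.6 -0.5  0.1
  0.1  0.2  0.1 -0.1 -0.6 -0.4  0.4  0.9 -0.4 -0.8 -0.3  0.  -0.3]
```

```bash
cat > m2.py <<'E'
from mug import *
p=np.load("slip.npy");gp=np.array([0,.0596,.084])
Rs=Ro.from_rotvec(p[3:]).as_matrix()
# mug-in-tool
R_tm=Rg.T@Rz(mg[2])@Rs
t_tm=Rg.T@(Rz(mg[2])@(gp+p[:3]-Rs@gp)+O-TG)
def tool_for(ls,tilt=0,dyaw=0,lp=loop):
    Rm=sR@Ro.from_euler('x',tilt,degrees=True).as_matrix()@Rz(np.pi+dyaw)
    Om=sO+sR@np.array(ls)-Rm@np.array(lp)
    R=Rm@R_tm.T
    return Om-R@t_tm,R
def where():
    o=ctrl.get_obs();Om=o['eef_pos']+o['tool_rot']@t_tm;Rm=o['tool_rot']@R_tm
    print("loop in stand",(sR.T@(Om+Rm@loop-sO)).round(4),"mug tilt/yaw",(Ro.from_matrix(Rz(np.pi)@sR.T@Rm).as_rotvec(degrees=True)).round(1))
E
python3 -c "
from m2 import *
where();P,R=tool_for((-.15,0,.205));rows(P,R);print((sR.T@(sO))[0])"
```

```text
loop in stand [-1.597e-01  1.000e-04  2.055e-01] mug tilt/yaw [-0.8  0.7 -6.1]
t[cm] [-2.02  0.01 -0.08] r[deg] [ 0.7  1.8 -5.9] rows>= 0.9
0.5847369564129576
```

Request:
{"api": "carry_out", "payload": {
  "commands": [
    {"tx": -1, "ty": 0, "tz": -0.1, "rx": 0.3, "ry": 0.9, "rz": -3, "gripper": 0},
    {"tx": -2, "ty": 0, "tz": -0.1, "rx": 0.7, "ry": 1.8, "rz": -5.9, "gripper": 0},
    {"tx": -3, "ty": 0, "tz": -0.1, "rx": 0.7, "ry": 1.8, "rz": -5.9, "gripper": 0},
    {"tx": -3, "ty": 0, "tz": -0.1, "rx": 0.7, "ry": 1.8, "rz": -5.9, "gripper": 0},
    {"tx": -3, "ty": 0, "tz": -0.1, "rx": 0.7, "ry": 1.8, "rz": -5.9, "gripper": 0}
  ],
  "force": 60
}}

```text
clock: 7.48
eef_pos: [0.4626, 0.1956, 0.2217]
tool_rot: [[-1.0, -0.026, -0.015], [-0.028, 0.986, 0.161], [0.01, 0.162, -0.987]]
ft_force: [0.1, -0.2, -3.8]
opening: 0.0056
```

```bash
cat > ov2.py <<'E'
from m2 import *
def run(tag,boxs,boxt,s=6):
    o=st();where();th=np.linspace(0,6.28,60)
    def rel(k):return o['eef_pos']+(t_tm+np.array(k)@R_tm.T)@o['tool_rot'].T
    for n,b in(("scene",boxs),("top",boxt)):
        im=cams.camera(n);c=cv2.resize(im[b[1]:b[3],b[0]:b[2]],None,fx=s,fy=s,interpolation=2);d=c.copy()
        def pl(P,col):cv2.polylines(d,[np.int32(((proj(n,P)-b[:2])+.5)*s)],False,col,1,cv2.LINE_AA)
        pl(rel(np.c_[.046*np.cos(th),.0175+.046*np.sin(th),0*th+.093]),(0,255,0))
        pl(rel(np.c_[.035*np.cos(th),.0175+.035*np.sin(th),0*th]),(0,255,0))
        pl(rel(np.array([(0,-.031,.066),(0,-.048,.066),(0,-.048,.035),(0,-.031,.035),(0,-.031,.066)])),(0,0,255))
        pl(sO+np.array([(0,0,0),(0,0,.19),(-.092,0,.2),(-.102,0,.2105)])@sR.T,(0,255,255))
        cv2.imwrite(f"pics/{tag}_{n}.png",np.hstack([c,d]))
E
python3 -c "
from ov2 import *
run('r1',(265,185,330,285),(315,185,380,285))
P,R=tool_for((-.062,0,.2055));rows(P,R)"
```

```text
clk 7.48 q [ 0.13 -0.11  1.88  0.17  1.37 -1.5 ] p [0.4626 0.1956 0.2217] F [ 0.1 -0.2 -3.8] op 0.0056
loop in stand [-1.400e-01  2.000e-04  2.054e-01] mug tilt/yaw [-0.1 -0.1 -0. ]
t[cm] [-7.85 -0.8  -0.25] r[deg] [ 0.1 -0.1  0. ] rows>= 1.9
```

View pics/r1_scene.png

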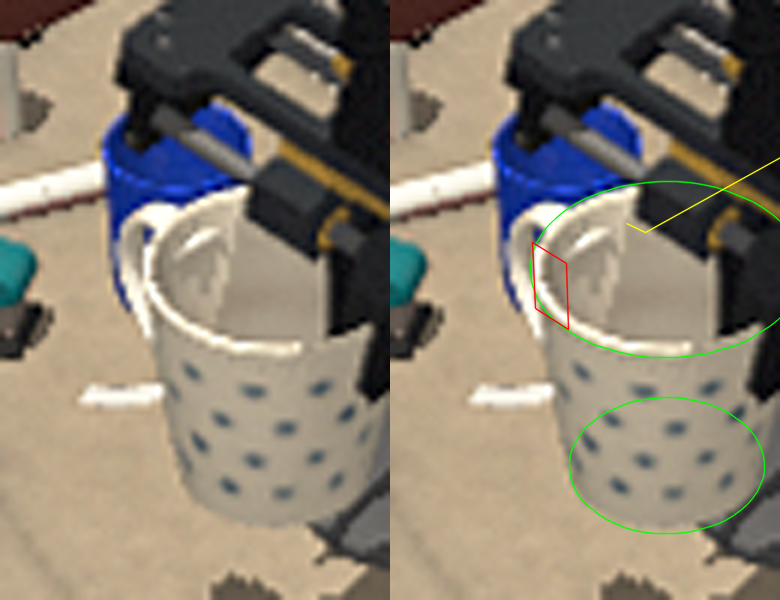

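View pics/r1_top.png

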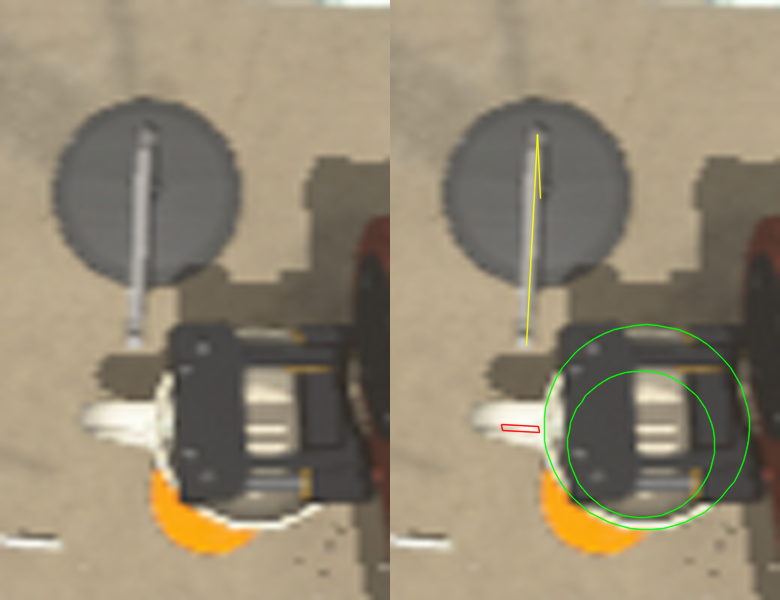

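```bash
python3 - <<'E'
s=open('slip.py').read()
s=s.replace("/8-.5","/6-.5")
import re
a=s.index("rs=U");b=s.index("th=np")
s=s[:a]+'''rs=U([(145,265),(152,290),(175,318),(210,340),(250,351),(295,352),(165,230),(215,197)],265,185)
fs=U([(190,497),(220,515),(260,524),(300,522),(350,505)],265,185)
rt=U([(156,400),(152,440),(175,487),(215,519),(260,528),(310,512)],315,185)
ht=U([(83,418)],315,185)[0]
'''+s[b:]
open('slip2.py','w').write(s)
E
python3 slip2.py; python3 -c "
from m2 import *
where();P,R=tool_for((-.12,0,.2055));rows(P,R)"
```

```text
shift mm [ 1.7 -0.2 -1.6] rot deg [-0.3  0.  -6.1]
[-0.1 -0.3 -0.4  0.2  0.2  0.1 -1.1 -1.1  0.9  0.  -0.6 -1.  -0.6  0.3
  0.8  0.4  0.5  0.4  0.1 -0.6  0.2  0.4 -0.  -0.4 -0.1  0.  -0.4]
loop in stand [-0.1385 -0.001   0.206 ] mug tilt/yaw [ 0.5 -0.5 -0.4]
t[cm] [-1.9  -0.12  0.08] r[deg] [-0.4 -0.5 -0.5] rows>= 0.5
```

```bash
python3 -c "
from m2 import *
for x in(-.09,-.065):
  P,R=tool_for((x,0,.206));rows(P,R)"
```

```text
t[cm] [-4.89 -0.4  -0.04] r[deg] [-0.4 -0.5 -0.5] rows>= 1.2
t[cm] [-7.38 -0.64 -0.11] r[deg] [-0.4 -0.5 -0.5] rows>= 1.8
```

Request:
{"api": "carry_out", "payload": {
  "commands": [
    {"tx": -1, "ty": -0.05, "tz": 0.05, "rx": -0.4, "ry": -0.5, "rz": -0.5, "gripper": 0},
    {"tx": -2, "ty": -0.1, "tz": 0.05, "rx": -0.4, "ry": -0.5, "rz": -0.5, "gripper": 0},
    {"tx": -3, "ty": -0.2, "tz": 0, "rx": -0.4, "ry": -0.5, "rz": -0.5, "gripper": 0},
    {"tx": -4, "ty": -0.3, "tz": 0, "rx": -0.4, "ry": -0.5, "rz": -0.5, "gripper": 0},
    {"tx": -4.9, "ty": -0.4, "tz": 0, "rx": -0.4, "ry": -0.5, "rz": -0.5, "gripper": 0},
    {"tx": -4.9, "ty": -0.4, "tz": 0, "rx": -0.4, "ry": -0.5, "rz": -0.5, "gripper": 0},
    {"tx": -4.9, "ty": -0.4, "tz": 0, "rx": -0.4, "ry": -0.5, "rz": -0.5, "gripper": 0}
  ]
}}

```text
clock: 8.17
eef_pos: [0.5117, 0.194, 0.2203]
tool_rot: [[-0.999, -0.037, -0.007], [-0.038, 0.985, 0.168], [0.001, 0.169, -0.986]]
ft_force: [0.3, 0.1, -3.9]
opening: 0.0054
```

```bash
python3 -c "
from ov2 import *
run('r2',(265,185,330,285),(315,185,380,285))
P,R=tool_for((-.065,0,.202));rows(P,R)"
```

```text
clk 8.17 q [ 0.11  0.    1.78  0.17  1.35 -1.53] p [0.5117 0.194  0.2203] F [ 0.3  0.1 -3.9] op 0.0054
loop in stand [-0.0893  0.0006  0.2055] mug tilt/yaw [ 0.  -0.   0.1]
t[cm] [-2.47 -0.39  0.29] r[deg] [-0.  -0.   0.1] rows>= 0.6
```

View pics/r2_scene.png

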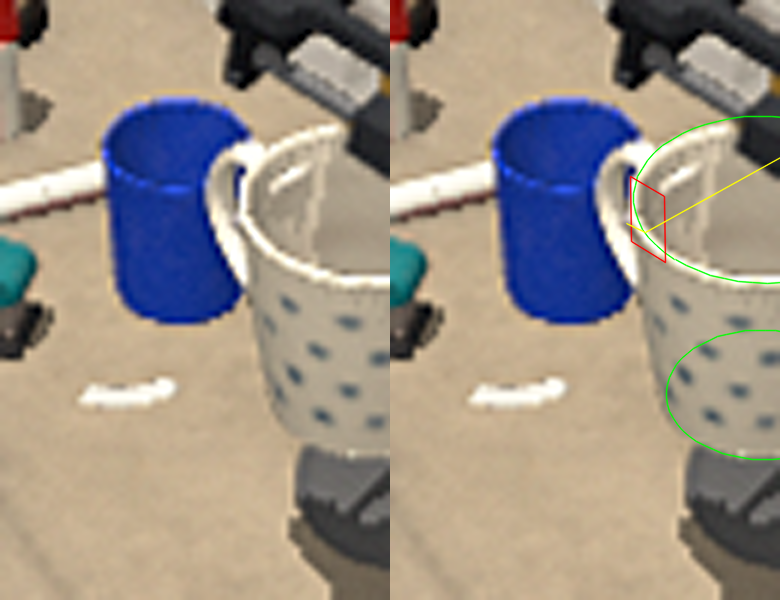

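View pics/r2_top.png

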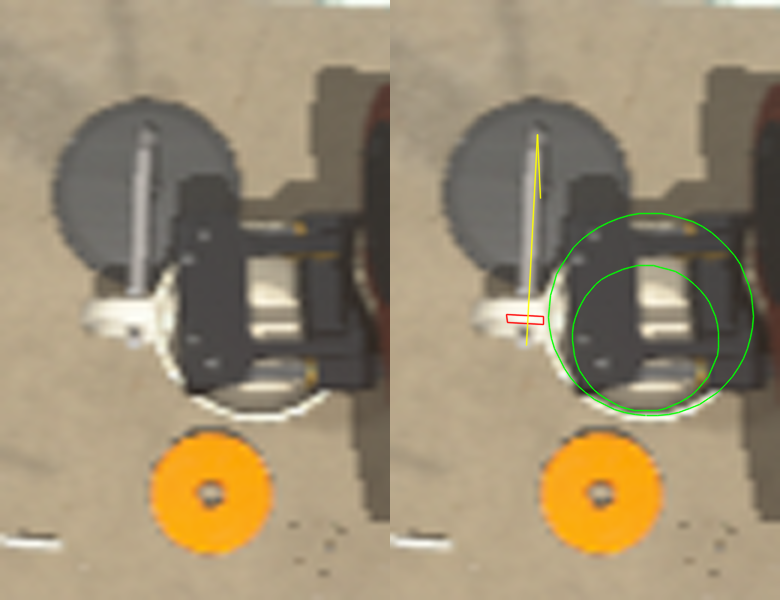

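```bash
python3 -c "
from m2 import *
for z,t in((.199,0),(.196,20),(.194,40),(.186,40)):
  P,R=tool_for((-.065,0,z),t);rows(P,R);print(P.round(3))"
```

```text
t[cm] [-2.47 -0.44  0.58] r[deg] [-0.  -0.   0.1] rows>= 0.6
[0.536 0.192 0.214]
t[cm] [-2.48 -0.99  4.19] r[deg] [-19.9  -2.1  -0.3] rows>= 2.8
[0.536 0.192 0.177]
t[cm] [-2.61 -0.36  7.68] r[deg] [-39.8  -4.2  -0.6] rows>= 5.6
[0.537 0.204 0.144]
t[cm] [-2.61 -0.5   8.46] r[deg] [-39.8  -4.2  -0.6] rows>= 5.6
[0.537 0.204 0.136]
```

Request:
{"api": "carry_out", "payload": {
  "commands": [
    {"tx": -1.2, "ty": -0.2, "tz": 0.2, "rx": 0, "ry": 0, "rz": 0, "gripper": 0},
    {"tx": -2.5, "ty": -0.4, "tz": 0.4, "rx": 0, "ry": 0, "rz": 0, "gripper": 0},
    {"tx": -2.5, "ty": -0.44, "tz": 0.6, "rx": 0, "ry": 0, "rz": 0, "gripper": 0},
    {"tx": -2.5, "ty": -0.7, "tz": 1.5, "rx": -5, "ry": -0.5, "rz": 0, "gripper": 0},
    {"tx": -2.5, "ty": -0.86, "tz": 2.4, "rx": -10, "ry": -1, "rz": -0.1, "gripper": 0},
    {"tx": -2.5, "ty": -0.96, "tz": 3.3, "rx": -15, "ry": -1.6, "rz": -0.2, "gripper": 0},
    {"tx": -2.5, "ty": -1, "tz": 4.2, "rx": -20, "ry": -2.1, "rz": -0.3, "gripper": 0},
    {"tx": -2.5, "ty": -1, "tz": 4.2, "rx": -20, "ry": -2.1, "rz": -0.3, "gripper": 0},
    {"tx": -2.5, "ty": -1, "tz": 4.2, "rx": -20, "ry": -2.1, "rz": -0.3, "gripper": 0}
  ]
}}

```text
clock: 9.02
eef_pos: [0.5352, 0.1913, 0.1764]
tool_rot: [[-0.999, -0.041, 0.014], [-0.029, 0.869, 0.495], [-0.033, 0.494, -0.869]]
ft_force: [-0.2, 0.2, -3.3]
opening: 0.0056
```

```bash
python3 -c "
from m2 import *
st();where()
for z,t in((.194,30),(.194,40),(.186,40)):
  P,R=tool_for((-.065,0,z),t);rows(P,R)"
```

```text
clk 9.02 q [-0.11  0.08  1.86  0.54  1.29 -1.89] p [0.5352 0.1913 0.1764] F [-0.2  0.2 -3.3] op 0.0056
loop in stand [-0.0654 -0.0012  0.1951] mug tilt/yaw [-20.   -0.2  -0.1]
t[cm] [-0.05 -0.35  1.79] r[deg] [-9.9 -1.1 -0.3] rows>= 1.4
t[cm] [-0.08 -0.46  3.47] r[deg] [-19.9  -2.2  -0.5] rows>= 2.8
t[cm] [-0.05 -0.85  4.16] r[deg] [-19.9  -2.2  -0.5] rows>= 2.8
```

Request:
{"api": "carry_out", "payload": {
  "commands": [
    {"tx": 0, "ty": -0.2, "tz": 0.9, "rx": -5, "ry": -0.5, "rz": -0.2, "gripper": 0},
    {"tx": 0, "ty": -0.35, "tz": 1.8, "rx": -10, "ry": -1.1, "rz": -0.3, "gripper": 0},
    {"tx": 0, "ty": -0.4, "tz": 2.6, "rx": -15, "ry": -1.6, "rz": -0.4, "gripper": 0},
    {"tx": -0.1, "ty": -0.45, "tz": 3.5, "rx": -20, "ry": -2.2, "rz": -0.5, "gripper": 0},
    {"tx": -0.1, "ty": -0.45, "tz": 3.5, "rx": -20, "ry": -2.2, "rz": -0.5, "gripper": 0},
    {"tx": -0.1, "ty": -0.65, "tz": 3.8, "rx": -20, "ry": -2.2, "rz": -0.5, "gripper": 0},
    {"tx": -0.1, "ty": -0.8, "tz": 4.1, "rx": -20, "ry": -2.2, "rz": -0.5, "gripper": 0},
    {"tx": -0.1, "ty": -0.8, "tz": 4.1, "rx": -20, "ry": -2.2, "rz": -0.5, "gripper": 0},
    {"tx": -0.1, "ty": -0.8, "tz": 4.1, "rx": -20, "ry": -2.2, "rz": -0.5, "gripper": 0}
  ]
}}

```text
clock: 9.77
eef_pos: [0.539, 0.2063, 0.1394]
tool_rot: [[-0.997, -0.066, 0.036], [-0.015, 0.646, 0.763], [-0.074, 0.76, -0.646]]
ft_force: [-0.3, 0.0, -3.5]
opening: 0.0058
```

```bash
python3 -c "
from ov2 import *
run('r3',(265,165,365,295),(315,185,415,285),4)
for z in(.183,.180):
  P,R=tool_for((-.065,0,z),40);rows(P,R)"
```

```text
clk 9.77 q [-0.25  0.24  1.92  0.88  1.34 -2.25] p [0.539  0.2063 0.1394] F [-0.3  0.  -3.5] op 0.0058
loop in stand [-0.0633  0.0019  0.1895] mug tilt/yaw [-40.1   0.3   0.3]
t[cm] [ 0.27 -0.56  0.26] r[deg] [0.2 0.1 0.3] rows>= 0.2
t[cm] [ 0.29 -0.79  0.46] r[deg] [0.2 0.1 0.3] rows>= 0.2
```

View pics/r3_scene.png

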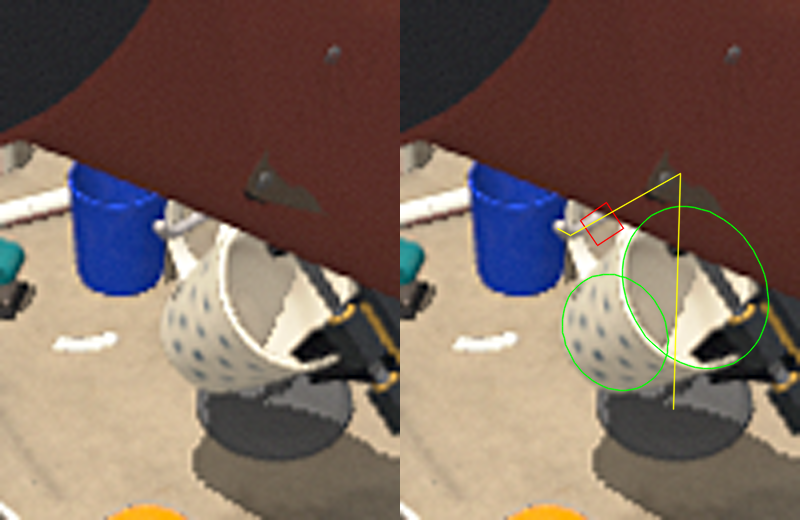

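View pics/r3_top.png

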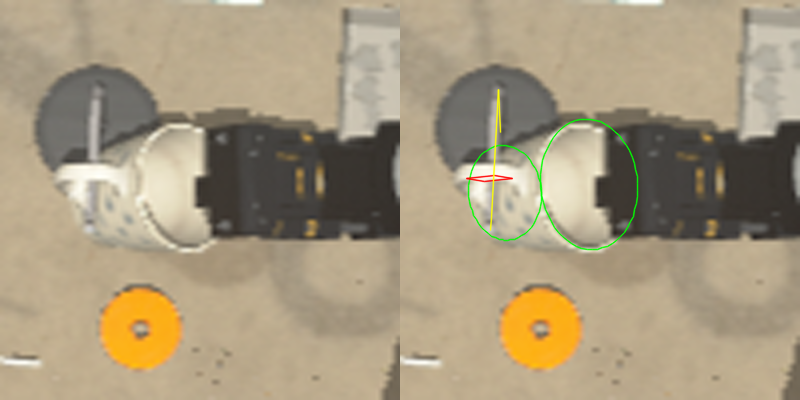

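The prong passes through the handle: the tip is at scene crop (160,228) with the handle behind it. Next I lower onto the prong.

Request:
{"api": "carry_out", "payload": {
  "commands": [
    {"tx": 0.1, "ty": -0.2, "tz": 0.1, "rx": 0, "ry": 0, "rz": 0, "gripper": 0},
    {"tx": 0.2, "ty": -0.4, "tz": 0.2, "rx": 0, "ry": 0, "rz": 0, "gripper": 0},
    {"tx": 0.3, "ty": -0.6, "tz": 0.3, "rx": 0, "ry": 0, "rz": 0, "gripper": 0},
    {"tx": 0.3, "ty": -0.7, "tz": 0.4, "rx": 0, "ry": 0, "rz": 0, "gripper": 0},
    {"tx": 0.3, "ty": -0.7, "tz": 0.4, "rx": 0, "ry": 0, "rz": 0, "gripper": 0}
  ]
}}

```text
clock: 10.28
eef_pos: [0.5361, 0.2042, 0.1299]
tool_rot: [[-0.997, -0.062, 0.036], [-0.013, 0.645, 0.764], [-0.071, 0.762, -0.644]]
ft_force: [0.2, -0.7, -1.8]
opening: 0.0055
```

```bash
python3 -c "
from m2 import *
st();where()"
```

```text
clk 10.28 q [-0.26  0.26  1.93  0.88  1.33 -2.27] p [0.5361 0.2042 0.1299] F [ 0.2 -0.7 -1.8] op 0.0055
loop in stand [-0.0658 -0.0006  0.1803] mug tilt/yaw [-40.3   0.2   0.1]
```

Request:
{"api": "carry_out", "payload": {
  "commands": [
    {"tx": 0, "ty": 0, "tz": 0, "rx": 0, "ry": 0, "rz": 0, "gripper": 1},
    {"tx": 0, "ty": 0, "tz": 0, "rx": 0, "ry": 0, "rz": 0, "gripper": 1.5},
    {"tx": 0, "ty": 0, "tz": 0, "rx": 0, "ry": 0, "rz": 0, "gripper": 2},
    {"tx": 0, "ty": 0, "tz": 0, "rx": 0, "ry": 0, "rz": 0, "gripper": 3},
    {"tx": 0, "ty": 0, "tz": 0, "rx": 0, "ry": 0, "rz": 0, "gripper": 4},
    {"tx": 0, "ty": 0, "tz": 0, "rx": 0, "ry": 0, "rz": 0, "gripper": 5},
    {"tx": 0, "ty": 0, "tz": 0, "rx": 0, "ry": 0, "rz": 0, "gripper": 5},
    {"tx": 0, "ty": 0, "tz": 0, "rx": 0, "ry": 0, "rz": 0, "gripper": 5},
    {"tx": 0, "ty": 0, "tz": 0, "rx": 0, "ry": 0, "rz": 0, "gripper": 5},
    {"tx": 0, "ty": 0, "tz": 0, "rx": 0, "ry": 0, "rz": 0, "gripper": 5},
    {"tx": 0, "ty": 0, "tz": 0, "rx": 0, "ry": 0, "rz": 0, "gripper": 5}
  ]
}}

```text
clock: 11.2
eef_pos: [0.536, 0.2043, 0.13]
tool_rot: [[-0.997, -0.063, 0.036], [-0.013, 0.645, 0.764], [-0.071, 0.762, -0.644]]
ft_force: [0.7, 0.0, 0.2]
opening: 0.0497
```

```bash
python3 -c "
from h import *
st()
a=cams.camera('scene')[165:295,265:365];b=cams.camera('top')[165:295,315:415]
cv2.imwrite('pics/s1.png',cv2.resize(np.hstack([a,b]),None,fx=4,fy=4,interpolation=2))"
```

```text
clk 11.2 q [-0.26  0.25  1.93  0.88  1.33 -2.27] p [0.536  0.2043 0.13  ] F [0.7 0.  0.2] op 0.0497
```

View pics/s1.png

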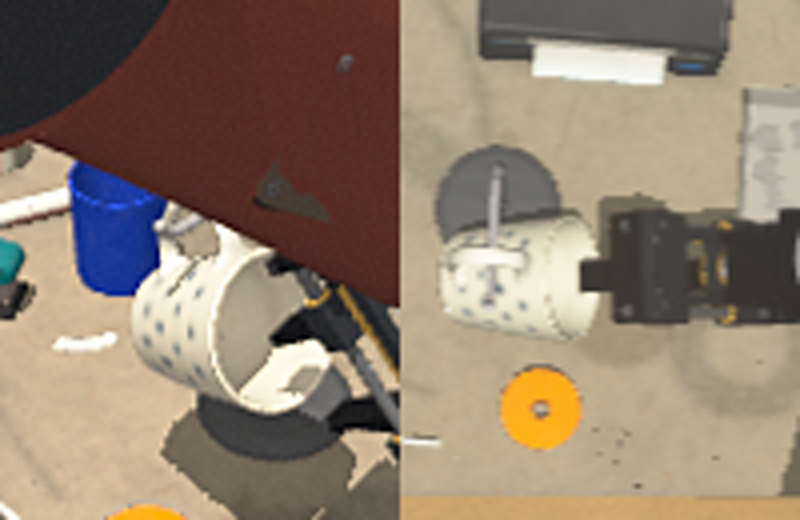

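The mug hangs freely with its mouth facing the gripper, and the tool force is about 0. I'll back out along the tool axis.

Request:
{"api": "carry_out", "payload": {
  "commands": [
    {"tx": 0, "ty": 0, "tz": -1, "rx": 0, "ry": 0, "rz": 0, "gripper": 5},
    {"tx": 0, "ty": 0, "tz": -2, "rx": 0, "ry": 0, "rz": 0, "gripper": 5},
    {"tx": 0, "ty": 0, "tz": -3.5, "rx": 0, "ry": 0, "rz": 0, "gripper": 5},
    {"tx": 0, "ty": 0, "tz": -5, "rx": 0, "ry": 0, "rz": 0, "gripper": 5},
    {"tx": 0, "ty": 0, "tz": -7, "rx": 0, "ry": 0, "rz": 0, "gripper": 5},
    {"tx": 0, "ty": 0, "tz": -10, "rx": 0, "ry": 0, "rz": 0, "gripper": 5},
    {"tx": 0, "ty": 0, "tz": -13, "rx": 0, "ry": 0, "rz": 0, "gripper": 5},
    {"tx": 0, "ty": 0, "tz": -16, "rx": 0, "ry": 0, "rz": 0, "gripper": 5},
    {"tx": 0, "ty": 0, "tz": -16, "rx": 0, "ry": 0, "rz": 0, "gripper": 5}
  ]
}}

```text
clock: 12.05
eef_pos: [0.5328, 0.0772, 0.2377]
tool_rot: [[-0.997, -0.066, 0.044], [-0.01, 0.648, 0.761], [-0.078, 0.759, -0.647]]
ft_force: [0.7, -0.9, 0.1]
opening: 0.0503
```

```bash
cat > lid.py <<'E'
from h import *
cs=np.load("fit.npz")['cs'];cR=Rz(cs[2]);cO=np.array([cs[0],cs[1],0])
def bar(ang):
    a=np.arctan2(.0345,-.128)-ang;r=.1325
    return cO+cR@[.073+r*np.cos(a),0,.065+r*np.sin(a)]
def tl(ang,over=.015,tilt=0,sgn=1):
    # tool down; jaw along case x; tilt>0: fingers lean toward robot (-x) at tip
    t=np.radians(tilt);z=cR@[-np.sin(t),0,-np.cos(t)];y=sgn*(cR@[np.cos(t),0,-np.sin(t)])
    R=np.c_[np.cross(y,z),y,z];return bar(ang)+over*z,R
E
python3 -c "
from lid import *
st()
a=cams.camera('scene')[165:295,265:365];b=cams.camera('top')[165:295,315:415]
cv2.imwrite('pics/s2.png',cv2.resize(np.hstack([a,b]),None,fx=4,fy=4,interpolation=2))
for s in(1,-1):
  P,R=tl(0,sgn=s);print(P);rows(P+[0,0,.12],R)"
```

```text
clk 12.05 q [-0.48  0.14  1.82  0.77  1.61 -2.25] p [0.5328 0.0772 0.2377] F [ 0.7 -0.9  0.1] op 0.0503
[ 0.55358338 -0.01037033  0.08448233]
t[cm] [-1.93 -8.26 -4.91] r[deg] [ 40.7 -38.5  91. ] rows>= 14.9
[ 0.55358338 -0.01037033  0.08448233]
t[cm] [-1.93 -8.26 -4.91] r[deg] [ 37.2  39.3 -76.5] rows>= 13.1
```

View pics/s2.png

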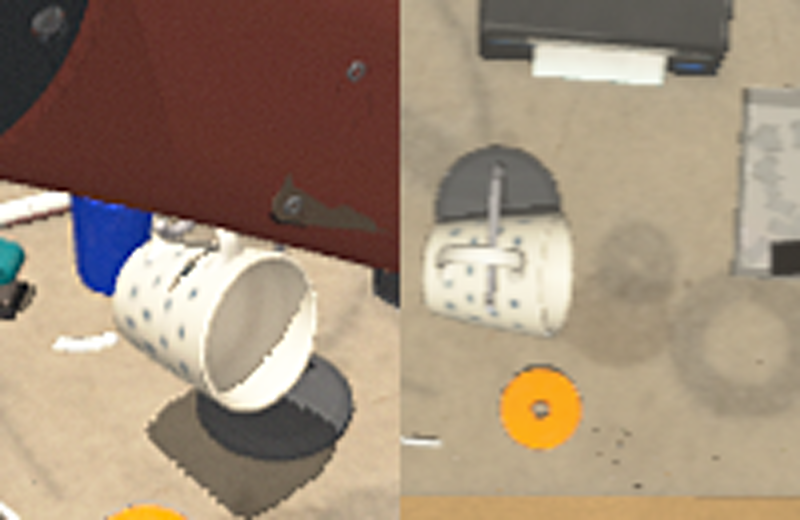

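Request:
{"api": "carry_out", "payload": {
  "commands": [
    {"tx": -2.2, "ty": -5.2, "tz": -7.5, "rx": 0, "ry": 0, "rz": 0, "gripper": 5},
    {"tx": -2.2, "ty": -5.2, "tz": -7.5, "rx": 0, "ry": 0, "rz": 0, "gripper": 5},
    {"tx": -2.2, "ty": -5.2, "tz": -7.5, "rx": 40.7, "ry": -38.5, "rz": 91, "gripper": 5},
    {"tx": -2.2, "ty": -5.2, "tz": -7.5, "rx": 40.7, "ry": -38.5, "rz": 91, "gripper": 5},
    {"tx": -2.2, "ty": -5.2, "tz": -7.5, "rx": 40.7, "ry": -38.5, "rz": 91, "gripper": 5},
    {"tx": -2.2, "ty": -5.2, "tz": -7.5, "rx": 40.7, "ry": -38.5, "rz": 91, "gripper": 5},
    {"tx": -2.2, "ty": -5.2, "tz": -7.5, "rx": 40.7, "ry": -38.5, "rz": 91, "gripper": 5},
    {"tx": -2.2, "ty": -5.2, "tz": -7.5, "rx": 40.7, "ry": -38.5, "rz": 91, "gripper": 5},
    {"tx": -2.2, "ty": -5.2, "tz": -7.5, "rx": 40.7, "ry": -38.5, "rz": 91, "gripper": 5},
    {"tx": -2.2, "ty": -5.2, "tz": -7.5, "rx": 40.7, "ry": -38.5, "rz": 91, "gripper": 5},
    {"tx": -2.2, "ty": -5.2, "tz": -7.5, "rx": 40.7, "ry": -38.5, "rz": 91, "gripper": 5},
    {"tx": -2.2, "ty": -5.2, "tz": -7.5, "rx": 40.7, "ry": -38.5, "rz": 91, "gripper": 5},
    {"tx": -2.2, "ty": -5.2, "tz": -7.5, "rx": 40.7, "ry": -38.5, "rz": 91, "gripper": 5},
    {"tx": -2.2, "ty": -5.2, "tz": -7.5, "rx": 40.7, "ry": -38.5, "rz": 91, "gripper": 5},
    {"tx": -2.2, "ty": -5.2, "tz": -7.5, "rx": 40.7, "ry": -38.5, "rz": 91, "gripper": 5},
    {"tx": -2.2, "ty": -5.2, "tz": -7.5, "rx": 40.7, "ry": -38.5, "rz": 91, "gripper": 5},
    {"tx": -2.2, "ty": -5.2, "tz": -7.5, "rx": 40.7, "ry": -38.5, "rz": 91, "gripper": 5},
    {"tx": -2.2, "ty": -5.2, "tz": -7.5, "rx": 40.7, "ry": -38.5, "rz": 91, "gripper": 5},
    {"tx": -2.2, "ty": -5.2, "tz": -7.5, "rx": 40.7, "ry": -38.5, "rz": 91, "gripper": 5}
  ]
}}

```text
clock: 13.73
eef_pos: [0.5524, -0.0071, 0.2419]
tool_rot: [[0.085, 0.996, -0.004], [0.996, -0.085, 0.003], [0.003, -0.004, -1.0]]
ft_force: [-0.4, 0.1, 0.2]
opening: 0.0501
```

```bash
python3 -c "
from lid import *
st();P,R=tl(0);rows(P+[0,0,.05],R);rows(P,R)"
```

```text
clk 13.73 q [-0.16  0.04  1.69  0.    1.42 -0.07] p [ 0.5524 -0.0071  0.2419] F [-0.4  0.1  0.2] op 0.0501
t[cm] [-0.35  0.2  10.74] r[deg] [-0.2 -0.2  0.5] rows>= 2.6
t[cm] [-0.36  0.22 15.74] r[deg] [-0.2 -0.2  0.5] rows>= 3.8
```

Request:
{"api": "carry_out", "payload": {
  "commands": [
    {"tx": -0.4, "ty": 0.2, "tz": 3.5, "rx": -0.2, "ry": -0.2, "rz": 0.5, "gripper": 5},
    {"tx": -0.4, "ty": 0.2, "tz": 7, "rx": -0.2, "ry": -0.2, "rz": 0.5, "gripper": 5},
    {"tx": -0.4, "ty": 0.2, "tz": 10.7, "rx": -0.2, "ry": -0.2, "rz": 0.5, "gripper": 5},
    {"tx": -0.4, "ty": 0.2, "tz": 10.7, "rx": -0.2, "ry": -0.2, "rz": 0.5, "gripper": 5},
    {"tx": -0.4, "ty": 0.2, "tz": 10.7, "rx": -0.2, "ry": -0.2, "rz": 0.5, "gripper": 5}
  ]
}}

```text
clock: 14.15
eef_pos: [0.5515, -0.0125, 0.1341]
tool_rot: [[0.098, 0.995, -0.005], [0.995, -0.098, -0.0], [-0.001, -0.005, -1.0]]
ft_force: [0.1, 0.9, 1.0]
opening: 0.0499
```

```bash
python3 -c "
from lid import *
st();P,R=tl(0);rows(P,R)
a=cams.camera('scene')[200:360,360:520];b=cams.camera('top')[170:270,390:490]
cv2.imwrite('pics/l1.png',np.hstack([cv2.resize(a,(480,480),interpolation=2),cv2.resize(b,(320,480)[:1]*2,interpolation=2) if 0 else cv2.copyMakeBorder(cv2.resize(b,(320,320),interpolation=2),0,160,0,0,cv2.BORDER_CONSTANT)]))"
```

```text
clk 14.15 q [-0.16  0.13  1.8  -0.    1.21 -0.07] p [ 0.5515 -0.0125  0.1341] F [0.1 0.9 1. ] op 0.0499
t[cm] [0.23 0.21 4.96] r[deg] [-0.3  0.  -0.3] rows>= 1.2
```

View pics/l1.png

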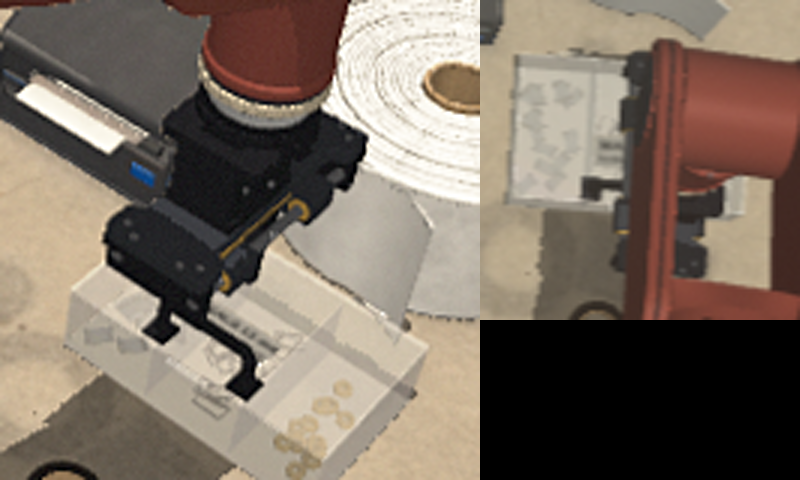

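Request:
{"api": "carry_out", "payload": {
  "commands": [
    {"tx": 0.2, "ty": 0.2, "tz": 1.5, "rx": -0.3, "ry": 0, "rz": -0.3, "gripper": 5},
    {"tx": 0.2, "ty": 0.2, "tz": 3, "rx": -0.3, "ry": 0, "rz": -0.3, "gripper": 5},
    {"tx": 0.2, "ty": 0.2, "tz": 4.2, "rx": -0.3, "ry": 0, "rz": -0.3, "gripper": 5},
    {"tx": 0.2, "ty": 0.2, "tz": 5, "rx": -0.3, "ry": 0, "rz": -0.3, "gripper": 5},
    {"tx": 0.2, "ty": 0.2, "tz": 5, "rx": -0.3, "ry": 0, "rz": -0.3, "gripper": 5},
    {"tx": 0.2, "ty": 0.2, "tz": 5, "rx": -0.3, "ry": 0, "rz": -0.3, "gripper": 3.5},
    {"tx": 0.2, "ty": 0.2, "tz": 5, "rx": -0.3, "ry": 0, "rz": -0.3, "gripper": 2.5},
    {"tx": 0.2, "ty": 0.2, "tz": 5, "rx": -0.3, "ry": 0, "rz": -0.3, "gripper": 2.5},
    {"tx": 0.2, "ty": 0.2, "tz": 5, "rx": -0.3, "ry": 0, "rz": -0.3, "gripper": 2.5}
  ],
  "force": 20
}}

```text
clock: 15.0
eef_pos: [0.557, -0.011, 0.0871]
tool_rot: [[0.093, 0.996, 0.007], [0.996, -0.093, -0.003], [-0.002, 0.008, -1.0]]
ft_force: [-0.7, 0.5, 0.1]
opening: 0.0314
```

```bash
python3 -c "
from lid import *
st();P,R=tl(0);rows(P,R)
crop(cams.camera('scene'),380,240,480,340,6,'pics/l2.png')"
```

```text
clk 15.0 q [-0.16  0.19  1.83 -0.    1.11 -0.07] p [ 0.557  -0.011   0.0871] F [-0.7  0.5  0.1] op 0.0314
t[cm] [ 0.03 -0.34  0.26] r[deg] [ 0.4  0.1 -0.1] rows>= 0.1
```

View pics/l2.png

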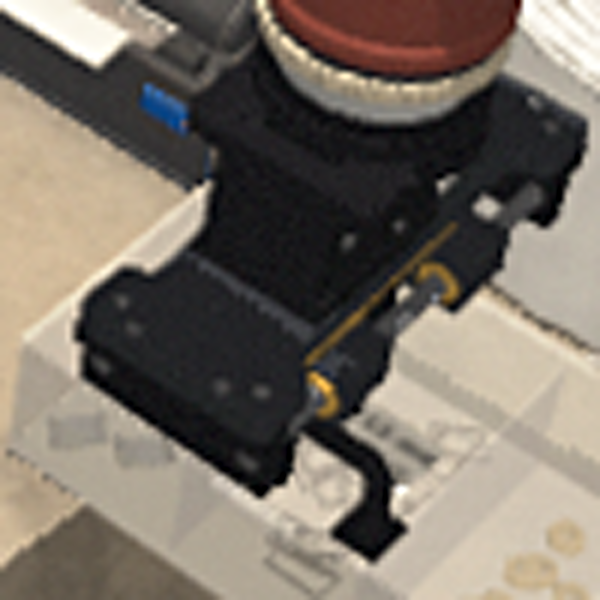

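Request:
{"api": "carry_out", "payload": {
  "commands": [
    {"tx": 0, "ty": -0.3, "tz": 0.2, "rx": 0.3, "ry": 0, "rz": 0, "gripper": 2},
    {"tx": 0, "ty": -0.3, "tz": 0.2, "rx": 0.3, "ry": 0, "rz": 0, "gripper": 1},
    {"tx": 0, "ty": -0.3, "tz": 0.2, "rx": 0.3, "ry": 0, "rz": 0, "gripper": 0},
    {"tx": 0, "ty": -0.3, "tz": 0.2, "rx": 0.3, "ry": 0, "rz": 0, "gripper": 0},
    {"tx": 0, "ty": -0.3, "tz": 0.2, "rx": 0.3, "ry": 0, "rz": 0, "gripper": 0},
    {"tx": 0, "ty": -0.3, "tz": 0.2, "rx": 0.3, "ry": 0, "rz": 0, "gripper": 0},
    {"tx": 0, "ty": -0.3, "tz": 0.2, "rx": 0.3, "ry": 0, "rz": 0, "gripper": 0}
  ],
  "force": 20
}}

```text
clock: 15.63
eef_pos: [0.5547, -0.0107, 0.0847]
tool_rot: [[0.094, 0.996, 0.004], [0.996, -0.094, -0.002], [-0.002, 0.004, -1.0]]
ft_force: [4.5, 0.0, -2.7]
opening: 0.0092
```

```bash
python3 -c "
from lid import *
o=st()
p0,_=tl(0);
for a in(5,10,15,20,25,30,35,40,45):
  p,_=tl(np.radians(a));print(a,(o['tool_rot'].T@(p-p0)*100).round(1))"
```

```text
clk 15.63 q [-0.16  0.19  1.83 -0.    1.11 -0.07] p [ 0.5547 -0.0107  0.0847] F [ 4.5  0.  -2.7] op 0.0092
5 [-0.   0.4 -1.1]
10 [-0.   0.8 -2.2]
15 [-0.   1.3 -3.2]
20 [-0.   2.  -4.2]
25 [-0.   2.7 -5.1]
30 [-0.   3.5 -5.9]
35 [-0.   4.3 -6.7]
40 [-0.   5.2 -7.4]
45 [-0.   6.2 -8. ]
```

Bar gripped, with an opening of 9.2 mm. I'll raise it along the arc in two calls.

Request:
{"api": "carry_out", "payload": {
  "commands": [
    {"tx": 0, "ty": 0.2, "tz": -0.6, "rx": 0, "ry": 0, "rz": 0, "gripper": 0},
    {"tx": 0, "ty": 0.4, "tz": -1.1, "rx": 0, "ry": 0, "rz": 0, "gripper": 0},
    {"tx": 0, "ty": 0.6, "tz": -1.7, "rx": 0, "ry": 0, "rz": 0, "gripper": 0},
    {"tx": 0, "ty": 0.8, "tz": -2.2, "rx": 0, "ry": 0, "rz": 0, "gripper": 0},
    {"tx": 0, "ty": 1.05, "tz": -2.7, "rx": 0, "ry": 0, "rz": 0, "gripper": 0},
    {"tx": 0, "ty": 1.3, "tz": -3.2, "rx": 0, "ry": 0, "rz": 0, "gripper": 0},
    {"tx": 0, "ty": 1.65, "tz": -3.7, "rx": 0, "ry": 0, "rz": 0, "gripper": 0},
    {"tx": 0, "ty": 2, "tz": -4.2, "rx": 0, "ry": 0, "rz": 0, "gripper": 0},
    {"tx": 0, "ty": 2, "tz": -4.2, "rx": 0, "ry": 0, "rz": 0, "gripper": 0},
    {"tx": 0, "ty": 2, "tz": -4.2, "rx": 0, "ry": 0, "rz": 0, "gripper": 0}
  ]
}}

```text
clock: 16.47
eef_pos: [0.5739, -0.0127, 0.1261]
tool_rot: [[0.094, 0.996, 0.002], [0.996, -0.094, -0.002], [-0.002, 0.002, -1.0]]
ft_force: [5.1, -0.9, -6.1]
opening: 0.0089
```

```bash
cat >> lid.py <<'E'
def ang():
    o=ctrl.get_obs();b=o['eef_pos']-.015*o['tool_rot'][:,2];c=cR.T@(b-cO)-[.073,0,.065]
    print("bar r",np.hypot(c[0],c[2]).round(4),"angle",np.degrees(np.arctan2(.0345,-.128)-np.arctan2(c[2],c[0])).round(1))
E
python3 -c "
from lid import *
o=st();ang()
p0,_=tl(np.radians(20));
for a in(25,30,35,40,45):
  p,_=tl(np.radians(a));print(a,(o['tool_rot'].T@(p-p0)*100).round(2),(o['tool_rot'].T@(p-o['eef_pos'])*100).round(2))"
```

```text
clk 16.47 q [-0.16  0.19  1.75 -0.    1.2  -0.06] p [ 0.5739 -0.0127  0.1261] F [ 5.1 -0.9 -6.1] op 0.0089
bar r 0.1317 angle 20.2
25 [-0.    0.71 -0.91] [ 0.04  0.61 -0.92]
30 [-0.    1.49 -1.76] [ 0.04  1.4  -1.77]
35 [-0.    2.35 -2.54] [ 0.04  2.25 -2.55]
40 [-0.    3.27 -3.24] [ 0.04  3.17 -3.25]
45 [-0.    4.24 -3.86] [ 0.04  4.15 -3.86]
```

Request:
{"api": "carry_out", "payload": {
  "commands": [
    {"tx": 0, "ty": 0.4, "tz": -0.45, "rx": 0, "ry": 0, "rz": 0, "gripper": 0},
    {"tx": 0, "ty": 0.75, "tz": -0.87, "rx": 0, "ry": 0, "rz": 0, "gripper": 0},
    {"tx": 0, "ty": 1.15, "tz": -1.3, "rx": 0, "ry": 0, "rz": 0, "gripper": 0},
    {"tx": 0, "ty": 1.55, "tz": -1.7, "rx": 0, "ry": 0, "rz": 0, "gripper": 0},
    {"tx": 0, "ty": 1.95, "tz": -2.1, "rx": 0, "ry": 0, "rz": 0, "gripper": 0},
    {"tx": 0, "ty": 2.4, "tz": -2.47, "rx": 0, "ry": 0, "rz": 0, "gripper": 0},
    {"tx": 0, "ty": 2.85, "tz": -2.82, "rx": 0, "ry": 0, "rz": 0, "gripper": 0},
    {"tx": 0, "ty": 3.3, "tz": -3.16, "rx": 0, "ry": 0, "rz": 0, "gripper": 0},
    {"tx": 0, "ty": 3.8, "tz": -3.48, "rx": 0, "ry": 0, "rz": 0, "gripper": 0},
    {"tx": 0, "ty": 4.3, "tz": -3.8, "rx": 0, "ry": 0, "rz": 0, "gripper": 0},
    {"tx": 0, "ty": 4.3, "tz": -3.8, "rx": 0, "ry": 0, "rz": 0, "gripper": 0},
    {"tx": 0, "ty": 4.3, "tz": -3.8, "rx": 0, "ry": 0, "rz": 0, "gripper": 0}
  ]
}}

```text
clock: 17.47
eef_pos: [0.6165, -0.0166, 0.1659]
tool_rot: [[0.094, 0.996, 0.001], [0.996, -0.094, -0.003], [-0.002, 0.002, -1.0]]
ft_force: [-5.4, -1.9, 5.8]
opening: 0.0088
```

```bash
python3 -c "
from lid import *
o=st();ang()
im=cams.camera('scene');cv2.imwrite('pics/f1.png',im);t=cams.camera('top');cv2.imwrite('pics/f1t.png',t)
A=np.radians(45);d=np.array([-np.cos(A),0,np.sin(A)])
q=[cO+cR@(np.array([.073,s,.065])+k*d) for s,k in((.11,0),(.11,.145),(-.11,.145),(-.11,0))]
a=cv2.resize(im[180:360,360:520],None,fx=4,fy=4,interpolation=2)
cv2.polylines(a,[np.int32((proj('scene',np.array(q))-[360,180]+.5)*4)],True,(0,255,0),1)
cv2.imwrite('pics/f2.png',cv2.resize(a,(533,600)))
b=np.hstack([im[165:295,265:365],t[165:295,315:415]]);cv2.imwrite('pics/f3.png',cv2.resize(b,None,fx=4,fy=4,interpolation=2))"
```

```text
clk 17.47 q [-0.15  0.24  1.61 -0.    1.29 -0.06] p [ 0.6165 -0.0166  0.1659] F [-5.4 -1.9  5.8] op 0.0088
bar r 0.1328 angle 45.7
```

View pics/f2.png

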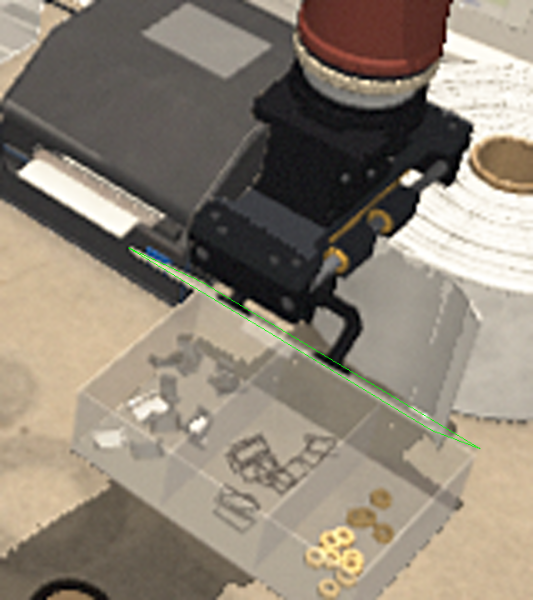

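View pics/f3.png

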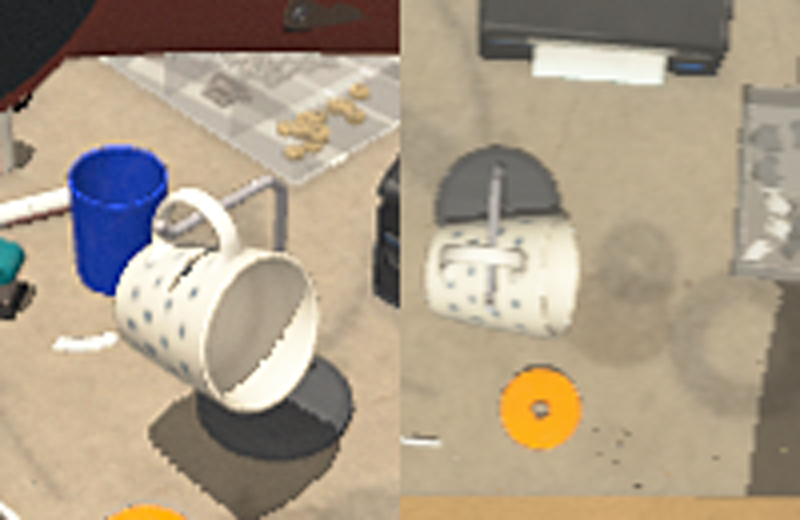

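Request:
{"api": "carry_out", "payload": {
  "commands": [
    {"tx": 0, "ty": -0.1, "tz": 0, "rx": 0, "ry": 0, "rz": 0, "gripper": 0},
    {"tx": 0, "ty": -0.1, "tz": 0, "rx": 0, "ry": 0, "rz": 0, "gripper": 0},
    {"tx": 0, "ty": -0.1, "tz": 0, "rx": 0, "ry": 0, "rz": 0, "gripper": 0},
    {"tx": 0, "ty": -0.1, "tz": 0, "rx": 0, "ry": 0, "rz": 0, "gripper": 0},
    {"tx": 0, "ty": -0.1, "tz": 0, "rx": 0, "ry": 0, "rz": 0, "gripper": 0},
    {"tx": 0, "ty": -0.1, "tz": 0, "rx": 0, "ry": 0, "rz": 0, "gripper": 0},
    {"tx": 0, "ty": -0.1, "tz": 0, "rx": 0, "ry": 0, "rz": 0, "gripper": 0},
    {"tx": 0, "ty": -0.1, "tz": 0, "rx": 0, "ry": 0, "rz": 0, "gripper": 0}
  ]
}}

```text
clock: 18.23
eef_pos: [0.615, -0.0165, 0.1651]
tool_rot: [[0.094, 0.996, 0.001], [0.996, -0.094, -0.003], [-0.002, 0.001, -1.0]]
ft_force: [-5.4, -3.1, 5.5]
opening: 0.0091
```

```bash
python3 -c "
from lid import *
o=st();ang();print(abs(o['joint_velocities']).max())
im=cams.camera('scene');d=cv2.absdiff(im,cv2.imread('pics/f1.png'));print('changed px',(d.max(2)>40).sum(), 'mug area',(d[165:295,265:365].max(2)>40).sum())
cv2.imwrite('pics/g1.png',im)"
```

```text
clk 18.23 q [-0.15  0.24  1.61 -0.    1.29 -0.06] p [ 0.615  -0.0165  0.1651] F [-5.4 -3.1  5.5] op 0.0091
bar r 0.1328 angle 45.0
0.0015294790485083404
changed px 2202 mug area 76
```

View pics/g1.png

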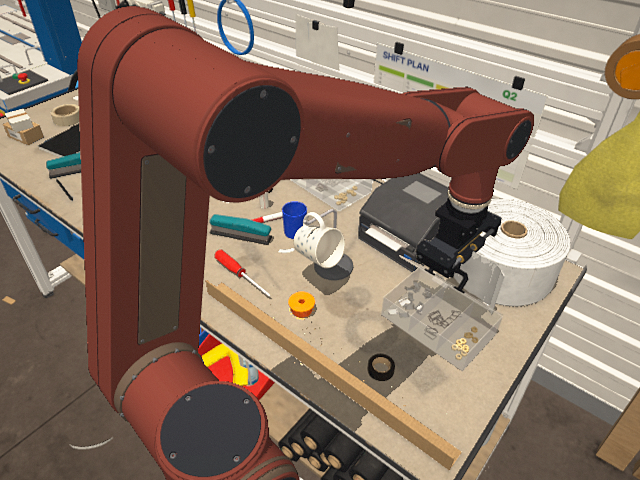

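The mug hangs still at (318,243), the lid is held at 45° near (450,285), and the other things are where they started. Handing in.

```bash
python3 -c "
from workcell import ticket
print(ticket.hand_in())"
```

```text
the job is handed in; nothing more can be done
None
```

The mug hangs by its handle on the grey hook stand. The gripper holds the lid by its bar at about 45°. I handed the job in at about 18 s on the clock; no verdict is reported.

**What I did:**
- I gripped the mug by the rim opposite the handle and lifted it off the lid.
- I threaded the handle over the prong, tilted the mug 40° about the prong and let go. It then swung down and hung clear of the gripper.
- I pinched the bar with 20 N and raised the lid along its arc.

**Last checks:**
- **Lid:** the angle worked out from the arm pose is 45.0°, and a 45° outline drawn on the scene picture matches it. The finger opening is 9.1 mm on the 10 mm bar, and the joints are at rest (at most 0.0015 rad/s).
- **Mug:** two pictures about 0.8 s apart show almost no change around it.
- **Bystanders:** they look undisturbed in the last picture; I did not measure their positions.

**What disagreed:**
- The mug turned about 6° in the grip while I swung it round. I measured this in the pictures and corrected for it before threading the handle.
- The top of the stand's rod fitted about 2.6 pixels off in the scene camera; the tip fitted well.
- About 8 N of sideways and upward force remains at the bar. I took it for a 1 mm error in the lid's radius, and easing the pose by 1 mm did not remove it.

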